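# Refit the bearing stack on a sample rotator's spindle

## Robot

A 6-joint arm with a two-finger parallel gripper is mounted at the origin on the work surface. World frame = base frame: x ahead of the robot, y to its left, z up, the work surface at z = 0. Lengths are in m, angles in rad, forces in N, time in s.
With the tool pointing down it reaches from about 0.425 to 0.95 m from the base axis. Payload 3.5 kg.
Tool frame: the origin (TCP) lies at the very end of the fingers, on their centre line; the grasp point (between the pads) lies 19 mm behind it; z points along the fingers, y is the direction in which the jaws open and shut (so a half turn about z gives the same grasp; the last joint's range is limited). The gripper opens to 85 mm and grips with 20 to 120 N. Pads are 22 mm wide; open, the fingers measure 114 mm over their backs; the gripper's body (76 mm by 85 mm) begins 54 mm behind the grasp point. The pads swing forward as they close: fully open they stand 13 mm farther back than shut.
Start: joints at [1.062, 0.286, 1.577, -0, 1.279, -0.15], TCP at [0.237, 0.632, 0.231] pointing down, gripper open.
Joint ranges: [-2.77, 2.77], [-0.9, 2.22], [0.21, 2.48], [-1.53, 4.67], [0.24, 2.81], [-2.84, 2.84]. Speed limits (rad/s): [2.79, 2.79, 3.14, 3.14, 3.14, 3.14].

## Interface

Orientations are given as a unit quaternion [x, y, z, w].
In Python, from plant import get_state, read_camera, get_calibration, ticket, search_frame, cut_out, pinpoint gives the robot as it stands.
- The arm moves only by the tool move_arm, never from a script. Its argument "plan" is a list that holds one entry, the list of rows, each a list of 7 numbers: the turn, a rotation vector about the tool's x, y, z in degrees, then the shift along the tool's x, y, z in m, then the finger opening in m, from 0 to 0.0854. In form: [[[ax, ay, az, x, y, z, hand], ...]]. A call has exactly 5 rows; each row is the pose to reach, as a shift and turn from the pose measured when the call began, along the tool's axes at that moment; what a row does not reach only later rows make up. A row lasts 1/8 s, in which the tool goes at most 62.5 mm and 10.7 degrees, less where a joint would pass 70% of its speed; a pose out of reach is approached as far as the arm can. A call with a gripper value outside its range is refused whole. The fingers move at their own pace and stop on an object; "force" is the grip in N (left out, the last holds). Time passes only in rows, so rows that repeat a pose let the fingers close, or fill a call up. It gives the time, the measured TCP pose, the force and the opening at its end, in the units of the state.
- get_state(): the state, without advancing time (a new reading comes with each control period).
- read_camera(name): name is "scene" or "top" or "wrist"; returns the picture (480x640x3 uint8, red, green, blue); there is no depth.
- get_calibration(name): a dict with "mtx" (3x3 intrinsics, pixels), "extrinsics" (4x4, takes a point from camera to world coordinates); the wrist camera has in their place "hand_eye" (4x4, takes a point from camera to tool coordinates, whose origin is the TCP and whose axes are the flange's). Camera axes: x right, y up, looking along -z (the intrinsics and any distortion apply to the point x, -y, -z); pixel columns grow to the right and rows downward; lengths in m; the calibration is good to about 2 mm. The wrist camera is an equidistant fisheye: a pixel r from the principal point sees the ray r / f radians off the axis. A picture is of the moment at which its call begins: read the wrist's pose just before it. get_calibration takes no time and is no camera call.
- ticket.sign_off(): hands the job in, once; it reports no verdict.
Trained networks look in the newest picture that a camera, given by its name, has taken for a name from the list of things; names that differ only in an ending like _2 or _b are one class to them, and where a whole thing is asked for, a point or a joint stands for the part that bears it (a point fixed in the world has none). Each returns a list of dicts, best first, with "p" (0 to 1); they miss things now and then, are a little off and sometimes report something else, mostly with a low value. They report only what shows in the picture. A call takes as long as a camera call. They do not tell look-alikes from the thing itself.
- search_frame(camera, query): "centre" ([column, row] in pixels, amid what is visible of it).
- cut_out(camera, query): "pixels" (480x640 bool, what is visible of it) and "centre" ([column, row] in pixels, amid what is visible of it).
- pinpoint(camera, query): "centre" ([column, row] in pixels: a listed point, or the origin of a listed thing).
The state is a dict: "time": time; "qpos": joint angles; "dq": joint speeds; "joint_efforts": joint torques, N m; "eef_pos": TCP position; "tcp_rot": TCP orientation; "contact_force": force on the tool from outside, world axes, zero at the start; "wrist_torque": the same for the moment, N m; "opening": opening from 0.0 (shut) to 1.0 (fully open).
Only numpy, scipy, OpenCV 4.12 (cv2) and the standard library are available. Lean on these libraries where they do the work, as an engineer would, in place of code of your own. Each camera call takes 0.05 s, during which the arm holds its last target.

## Task

Put the sample rotator's spindle back together: slide on the bearing first, then the long spacer sleeve, then the flat washer, and press the washer down against the spring until the two sprung catches snap out over it and hold the stack down when you let go. Press gently: the rotator must never bear more than 40 N, and leave the glassware and the dish where they stand.

Things in the scene. Friction and masses are not known exactly. Their poses are not given: they have to be found in the camera images.
- rotator: Fixed drive unit of a sample rotator: light-coloured box 110 x 110 mm, 48 mm high, round plate (48 mm) on top to 54 mm. Origin under the box's centre at bench level, z up; dials on its -x face. The vertical spindle stands on this z axis: 15 mm round steel. It is clamped at a height that is NOT in the readings: 0 to 25 mm higher than the points say. Neither box nor spindle may bear over 40 N, side forces counted in: keep the push under 20 N.
- spindle_seat (a point): Point on the spindle axis, 85 mm above the bench: upper face of the relaxed sprung seat (24 mm disc round the spindle) for the lowest spindle clamping; really 0 to 25 mm higher. Bearing, spacer and washer stacked here are 37 mm high together.
- spindle_catches (a point): Point on the axis 35 mm above point spindle_seat (really 0 to 25 mm higher too): level of the flat undersides of two small dark sprung catches, 12.5 mm high, on the box's +x and -x sides of the spindle, standing 3 mm out, sloped above. A ring coming from above pushes them in with roughly 2 to 6 N; they spring out behind it. The washer passes under only with the seat over 2 mm down, and is then held there.
- spindle_tip (a point): Point on the axis 62 mm above point spindle_seat, 147 mm above the bench: tip of the spindle (really 0 to 25 mm higher too). The last 15 mm taper from 15 mm to a blunt 4 mm.
- seat (a joint): How far the sprung seat on the spindle is pressed down: 0 relaxed, 0.006 m hard against its stop. The spring takes about 3 N to start and 12 N at the stop; the parts' weight does not move it. Pressing until about 12 N is felt brings any ring past the catches and the seat 4 to 6 mm down. A latched stack holds it about 2 mm down.
- bearing: Ball bearing, loose, lying flat on the bench: steel ring 35 mm outside, 11 mm high, bore 16.6 mm, with a black seal ring on both faces. About 45 g. Origin at the centre of its underside, z along its bore, up.
- spacer: Spacer sleeve, loose, standing on the bench: plain aluminium tube 25 mm outside, 18 mm high, bore 16.6 mm. About 40 g. Origin at the centre of its lower end, z along its bore.
- washer: Thick flat steel washer, loose, lying on the bench: 40 mm outside, 8 mm thick, bore 16.6 mm. About 40 g. Origin at the centre of its underside, z along its bore.
- beaker: Bystander: glass beaker, 66 mm across, 90 mm high. Origin at the centre of its underside.
- reagent: Bystander: amber bottle with a white cap, 60 mm across, 130 mm high. Origin at the centre of its underside.
- dish: Bystander: white porcelain dish, 70 mm across, 22 mm high. Origin at the centre of its underside.
There are look-alikes about, which are no part of the job. Leave any yellow look-alike of the washer alone.

How it is judged:
By the outcome, as a careful person would: the job done as asked, in the order asked, and still so for the second after the job is handed in, with the robot touching nothing.
It also fails if it takes over 72 s, if anything falls off the work surface, if the arm or the gripper's body presses on something with over 40 N, if the wrist force passes 120 N, or if a joint passes its speed limit or range.

## Working session

There is one attempt and no reset: what is moved stays moved. The work goes in short steps, Python scripts to look and compute and a tool call to move; the robot and the scene stay as the last step left them, time stands still between calls to the robot, and variables do not carry over. Pictures are saved under pics/ and viewed, and the job is handed in when it is done.

Besides the shell and the picture viewer there is one more tool, called after "Emit:" as name(argument=value, ...) on one line, values as JSON. move_arm: Moves the arm, as the interface text tells. Its arguments: {"type":"object","properties":{"plan":{"type":"array","items":{"type":"array","items":{"type":"array","items":{"type":"number"}}}},"force":{"type":"number"}},"required":["plan"]}

```bash
ls; mkdir -p pics; python3 - <<'E'
from plant import *
import cv2, numpy as np
print(get_state())
for n in ["scene","top","wrist"]:
    im=read_camera(n); cv2.imwrite(f"pics/{n}0.png",im[:,:,::-1]); print(n,get_calibration(n))
print(get_state()['time'])
E
```

```text
pics
{'time': 0.0, 'qpos': array([ 1.06203820e+00,  2.87185793e-01,  1.57821774e+00,  7.80684720e-06,
        1.27858959e+00, -1.49999369e-01]), 'dq': array([ 0.00027422, -0.00024172,  0.00162678, -0.00109662, -0.00250364,
       -0.00030789]), 'joint_efforts': array([-1.33399080e-03, -4.05983484e+01, -2.92624640e+01, -1.55909838e-04,
        5.81917862e-03, -2.95086920e-06]), 'eef_pos': array([0.23663997, 0.63144283, 0.2299117 ]), 'tcp_rot': array([ 1.78419925e-01,  9.83953703e-01, -1.13450777e-03, -3.91758667e-04]), 'contact_force': array([-0.38690305, -1.11964768,  0.26840018]), 'wrist_torque': array([ 0.00729381, -0.02052684,  0.00951646]), 'opening': 0.9995656931075135}
scene {'mtx': array([[512.54932882,   0.        , 320.17632621],
       [  0.        , 512.54932882, 238.04733836],
       [  0.        ,   0.        ,   1.        ]]), 'extrinsics': array([[ 9.18140417e-02, -8.43916138e-01,  5.28560056e-01,
         1.04959121e+00],
       [ 9.95776053e-01,  7.80695738e-02, -4.83238385e-02,
        -4.15306444e-02],
       [-4.83191115e-04,  5.30764254e-01,  8.47519365e-01,
    
[... 363 characters left out ...]
99784  , -0.00979357,  0.01833162,  0.01958942],
       [ 0.01695109,  0.1261196 ,  0.99187021,  1.0383809 ],
       [ 0.        ,  0.        ,  0.        ,  1.        ]])}
wrist {'mtx': array([[371.64829954,   0.        , 322.05486679],
       [  0.        , 371.64829954, 234.35892393],
       [  0.        ,   0.        ,   1.        ]]), 'hand_eye': array([[ 1.07971945e-04,  9.54209462e-01,  2.99139250e-01,
         7.74931779e-02],
       [ 9.99999729e-01,  1.14758300e-04, -7.27003799e-04,
        -4.46102399e-04],
       [-7.28042615e-04,  2.99139248e-01, -9.54209191e-01,
        -1.41674869e-01],
       [ 0.00000000e+00,  0.00000000e+00,  0.00000000e+00,
         1.00000000e+00]])}
0.15
```

View pics/scene0.png

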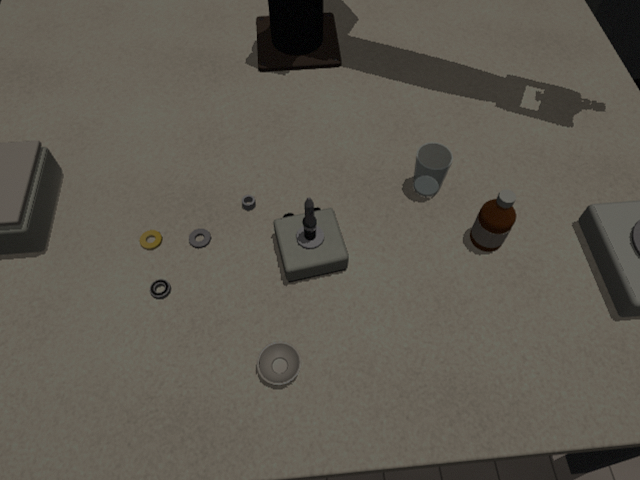

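View pics/top0.png

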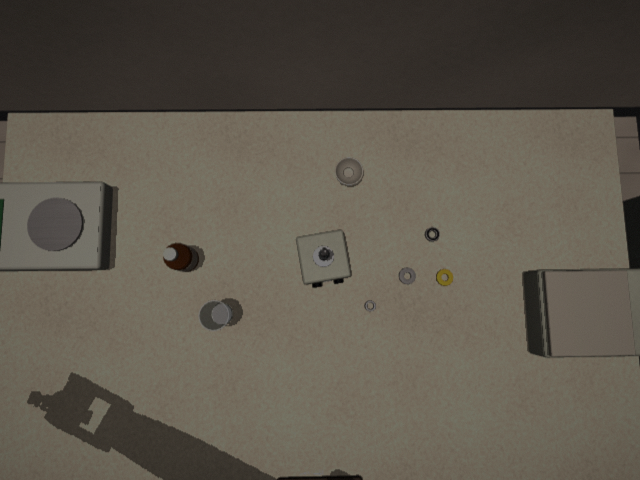

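View pics/wrist0.png

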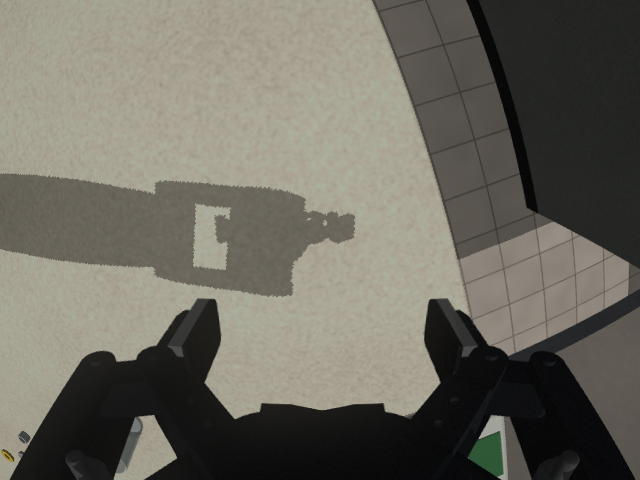

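Scene view: the bearing is the dark ring at (160,289), the grey washer at (200,238), its yellow look-alike at (150,240), the spacer at (249,202) and the rotator at (311,243). The top view agrees: bearing (432,234), washer (407,276), yellow (445,277), spacer (370,306), rotator (324,257).

```bash
cat > h.py <<'E'
from plant import *
import cv2, numpy as np
from scipy.spatial.transform import Rotation as R
def ray(n,px,st=None):
    c=get_calibration(n); K=c['mtx']
    x=(px[0]-K[0,2])/K[0,0]; y=(px[1]-K[1,2])/K[1,1]
    if n=='wrist':
        st=st or get_state()
        r=np.hypot(x,y); s=np.sin(r)/r if r>1e-9 else 1
        d=np.array([x*s,-y*s,-np.cos(r)])
        T=np.eye(4);T[:3,:3]=R.from_quat(st['tcp_rot']).as_matrix();T[:3,3]=st['eef_pos']
        E=T@c['hand_eye']
    else:
        d=np.array([x,-y,-1.]);E=c['extrinsics']
    d=E[:3,:3]@d; return E[:3,3],d/np.linalg.norm(d)
def onz(n,px,z,st=None):
    o,d=ray(n,px,st); return o+d*(z-o[2])/d[2]
def proj(n,P,st=None):
    c=get_calibration(n);K=c['mtx']
    if n=='wrist':
        st=st or get_state()
        T=np.eye(4);T[:3,:3]=R.from_quat(st['tcp_rot']).as_matrix();T[:3,3]=st['eef_pos'];E=T@c['hand_eye']
    else:E=c['extrinsics']
    p=E[:3,:3].T@(np.array(P)-E[:3,3]); a=np.array([p[0],-p[1]])/-p[2]
    if n=='wrist':
        r=np.linalg.norm(a); a=a*np.arctan(r)/r if r>1e-9 else a
    return a*K[0,0]+K[:2,2]
def tri(rays):
    A=np.zeros((3,3));b=np.zeros(3)
    for o,d in rays:
        M=np.eye(3)-np.outer(d,d);A+=M;b+=M@o
    p=np.linalg.solve(A,b)
    return p,[float(np.linalg.norm((np.eye(3)-np.outer(d,d))@(p-o))) for o,d in rays]
def totool(P,st=None):
    st=st or get_state(); return R.from_quat(st['tcp_rot']).inv().apply(np.array(P)-st['eef_pos'])
E
python3 - <<'E'
from h import *
np.set_printoptions(precision=4,suppress=True)
for q in ["bearing","spacer","washer","rotator","spindle_seat","spindle_catches","spindle_tip","beaker","reagent","dish"]:
    for n in ["scene","top"]:
        for r in pinpoint(n,q)[:3]:
            z={"spindle_seat":.085,"spindle_catches":.12,"spindle_tip":.147}.get(q,0)
            print(q,n,np.round(r['centre'],1),round(r['p'],2),onz(n,r['centre'],z)[:2])
for n in ["scene","top"]:
    for c in cut_out(n,"rotator")[:1]:
        ys,xs=np.nonzero(c['pixels']); print(n,cv2.minAreaRect(np.stack([xs,ys],1).astype(np.float32)))
for n,(x,y,w,h) in {"scene":(120,170,260,150),"top":(280,200,190,130)}.items():
    im=cv2.imread(f"pics/{n}0.png")[y:y+h,x:x+w]; cv2.imwrite(f"pics/{n}c.png",cv2.convertScaleAbs(cv2.resize(im,(780,int(780*h/w)),interpolation=cv2.INTER_CUBIC),alpha=1.6))
print(get_state()['time'])
E
```

```text
bearing scene [160.4 289.9] 0.58 [ 0.6351 -0.2787]
bearing top [430.5 233.5] 0.67 [ 0.6382 -0.2749]
spacer scene [248.6 204.4] 0.75 [ 0.4682 -0.1249]
spacer top [366.2 305.5] 0.54 [ 0.4695 -0.1162]
washer scene [199.4 240.8] 0.77 [ 0.5416 -0.2154]
washer scene [150.8 240.4] 0.57 [ 0.5326 -0.3034]
washer top [408.1 277.5] 0.66 [ 0.5337 -0.2171]
washer top [444.5 277.9] 0.51 [ 0.5318 -0.3034]
rotator scene [309.3 250.7] 0.95 [ 0.5808 -0.0183]
rotator top [320.3 256.2] 0.79 [ 0.5864 -0.0104]
spindle_seat scene [308.2 224.1] 0.83 [ 0.58   -0.0185]
spindle_seat scene [313.7 212.2] 0.67 [ 0.5569 -0.0074]
spindle_seat scene [486.  237.9] 0.51 [0.6335 0.2674]
spindle_seat top [320.7 253.8] 0.93 [ 0.5836 -0.0089]
spindle_catches top [325. 257.] 0.58 [ 0.5733 -0.0167]
spindle_catches top [365.7 307.7] 0.32 [ 0.4673 -0.0994]
spindle_tip scene [310.7 203.5] 0.93 [ 0.5833 -0.0136]
spindle_tip scene [309.  225.1] 0.16 [ 0.6231 -0.0194]
spindle_tip top [321.8 247.5] 0.7 [ 0.5904 -0.0094]
beaker scene [425.2 187.9] 0.87 [0.4603 0.2171]
beaker top [218. 310.] 0.86 [0.4634 0.229 ]
beaker top [430.3 233.3] 0.4 [ 0.6386 -0.2745]
reagent scene [483.9 238.4] 0.61 [0.5841 0.3004]
dish scene [277.7 367.1] 0.69 [ 0.7884 -0.085 ]
dish top [353.6 173.3] 0.61 [ 0.7876 -0.094 ]
scene ((310.0177001953125, 238.42250061035156), (78.0296630859375, 66.41881561279297), 76.29303741455078)
top ((323.2100830078125, 257.8330078125), (53.030094146728516, 48.27538299560547), 80.13418579101562)
1.25
```

View pics/scenec.png

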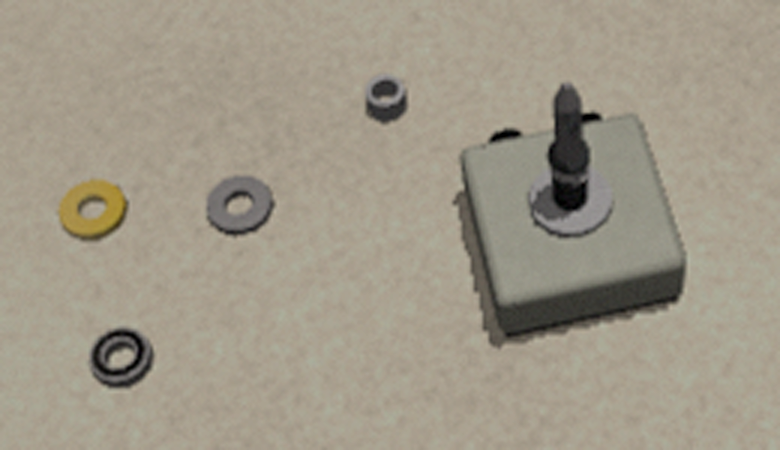

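View pics/topc.png

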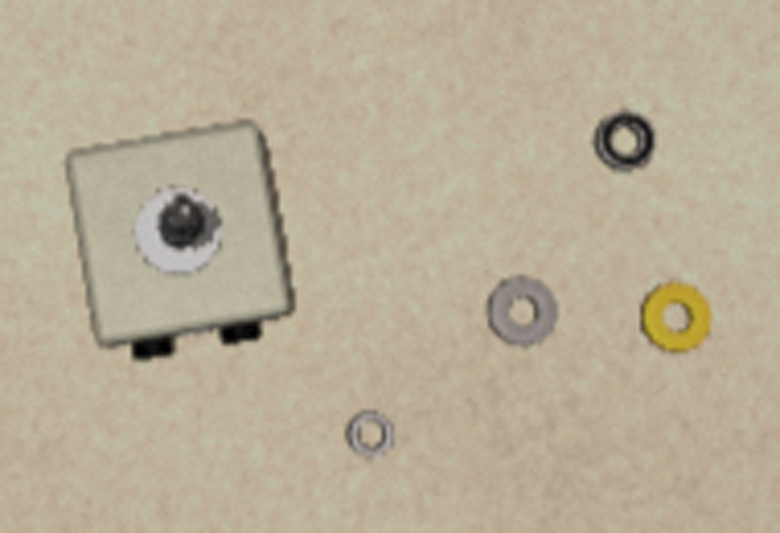

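The crops confirm it: one bearing with black seals, a grey washer (the one I want) and a yellow washer to leave alone, one spacer, and the spindle with its catches on the rotator. Now moving above the bearing.

Emit:
move_arm(plan=[[[0,0,0,-0.692,-0.711,0.03,0.06],[0,0,0,-0.692,-0.711,0.03,0.06],[0,0,0,-0.692,-0.711,0.03,0.06],[0,0,0,-0.692,-0.711,0.03,0.06],[0,0,0,-0.692,-0.711,0.03,0.06]]])

```text
time: 1.88
eef_pos: [0.3629, 0.3442, 0.2222]
tcp_rot: [0.178, 0.984, 0.0, 0.0]
contact_force: [1.6, -0.5, 1.4]
opening: 0.703
```

Emit:
move_arm(plan=[[[0,0,0,-0.473,-0.486,0.022,0.06],[0,0,0,-0.473,-0.486,0.022,0.06],[0,0,0,-0.473,-0.486,0.022,0.06],[0,0,0,-0.473,-0.486,0.022,0.06],[0,0,0,-0.473,-0.486,0.022,0.06]]])

```text
time: 2.5
eef_pos: [0.4885, 0.0579, 0.2124]
tcp_rot: [0.178, 0.984, 0.0, 0.001]
contact_force: [1.4, 0.2, -0.2]
opening: 0.7
```

Emit:
move_arm(plan=[[[0,0,0,-0.245,-0.252,0.01,0.06],[0,0,0,-0.245,-0.252,0.01,0.06],[0,0,0,-0.245,-0.252,0.01,0.06],[0,0,0,-0.245,-0.252,0.01,0.06],[0,0,0,-0.245,-0.252,0.01,0.06]]])

```text
time: 3.12
eef_pos: [0.6137, -0.2284, 0.2038]
tcp_rot: [0.178, 0.984, 0.001, 0.002]
contact_force: [0.7, 1.0, -0.3]
opening: 0.703
```

Emit:
move_arm(plan=[[[0,0,0,-0.02,-0.02,0.05,0.06],[0,0,0,-0.039,-0.038,0.1,0.06],[0,0,0,-0.039,-0.038,0.1,0.06],[0,0,0,-0.039,-0.038,0.1,0.06],[0,0,0,-0.039,-0.038,0.1,0.06]]])

```text
time: 3.75
eef_pos: [0.6387, -0.2776, 0.1077]
tcp_rot: [0.178, 0.984, -0.0, 0.004]
contact_force: [-0.7, -0.0, 0.4]
opening: 0.702
```

```bash
cat > look.py <<'E'
import sys
from h import *
np.set_printoptions(precision=4,suppress=True)
q,z,name=sys.argv[1],float(sys.argv[2]),sys.argv[3]
st=get_state(); im=read_camera('wrist')
print('t',st['time'],'eef',st['eef_pos'],st['tcp_rot'],'F',st['contact_force'],'M',st['wrist_torque'])
for r in (pinpoint('wrist',q)[:2] if q!='-' else []): print('pin',np.round(r['centre'],1),round(r['p'],2),'tool',totool(onz('wrist',r['centre'],0,st),st),'w',onz('wrist',r['centre'],0,st))
for r in (cut_out('wrist',q)[:2] if q!='-' else []):
    m=r['pixels'].astype(np.uint8); ys,xs=np.nonzero(m)
    P=np.array([onz('wrist',p,z,st)[:2] for p in zip(xs,ys)]); 
    c,rad=cv2.minEnclosingCircle(P.astype(np.float32)*1000)
    w=np.array([c[0]/1000,c[1]/1000,z]);print('cut',np.round(r['centre'],1),round(r['p'],2),'circle@z',w,'r mm',round(rad,1),'tool',totool(w,st))
cv2.imwrite(f'pics/{name}.png',im[:,:,::-1])
E
python3 look.py bearing 0.011 w1
```

```text
t 3.75 eef [ 0.6387 -0.2776  0.1077] [ 0.1779  0.984  -0.0005  0.0042] F [-0.6626 -0.0043  0.3889] M [-0.0267  0.017  -0.0417]
pin [315.4 228.2] 0.62 tool [ 0.0038 -0.0049  0.1077] w [ 0.6343 -0.2811  0.    ]
cut [314.7 238.3] 0.85 circle@z [ 0.633 -0.277  0.011] r mm 18.7 tool [ 0.0064 -0.0015  0.0967]Traceback (most recent call last):
  File "look.py", line 10, in <module>
    P=np.array([onz('wrist',p,z,st)[:2] for p in zip(xs,ys)]);
                ~~~^^^^^^^^^^^^^^^^
  File "h.py", line 17, in onz
    o,d=ray(n,px,st); return o+d*(z-o[2])/d[2]
        ~~~^^^^^^^^^
  File "h.py", line 5, in ray
    c=get_calibration(n); K=c['mtx']
ValueError: time passes only in moves, steps and waits
```

```bash
sed -i 's/^def ray/_C={}\ndef cal(n):\n    if n not in _C: _C[n]=get_calibration(n)\n    return _C[n]\ndef ray/; ' h.py; sed -i 's/c=get_calibration(n)/c=cal(n)/' h.py
python3 - <<'E'
s=open('look.py').read()
s=s.replace("ys,xs=np.nonzero(m)","k=max(cv2.findContours(m,0,1)[0],key=cv2.contourArea)[:,0]; xs,ys=k.T")
s=s.replace("im=read_camera('wrist')\n","im=read_camera('wrist')\ncv2.imwrite(f'pics/{name}.png',im[:,:,::-1])\n",1)
open('look.py','w').write(s)
E
python3 look.py bearing 0.011 w1
```

```text
t 3.9 eef [ 0.6382 -0.2775  0.1067] [ 0.178   0.984  -0.0002  0.0035] F [-0.2425  0.4067 -0.4943] M [ 0.0033 -0.0137 -0.0013]
cut [322.2 240.5] 0.79 circle@z [ 0.6335 -0.2759  0.011 ] r mm 18.0 tool [ 0.0056 -0.0003  0.0957]
cut [363.3  75.2] 0.35 circle@z [ 0.5377 -0.2148  0.011 ] r mm 19.5 tool [0.1167 0.0235 0.0949]
```

View pics/w1.png

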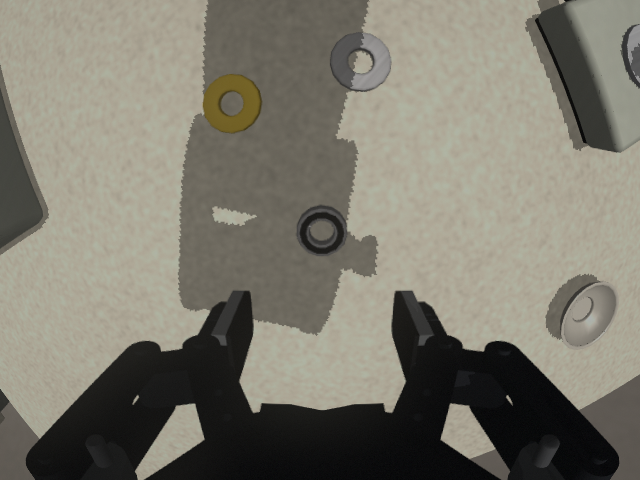

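The wrist picture shows the bearing at about (322,231), the yellow washer at (232,103), the grey washer at (361,61) and the dish at (588,314). The mask centre looks a few pixels off, so I'll fit the black seal directly.

```bash
python3 - <<'E'
from h import *
np.set_printoptions(precision=4,suppress=True)
im=cv2.imread('pics/w1.png'); st=get_state(); g=cv2.cvtColor(im,6)
m=(g<60).astype(np.uint8); m[:195]=0;m[265:]=0;m[:,:285]=0;m[:,360:]=0
for c in cv2.findContours(m,cv2.RETR_EXTERNAL,1)[0]:
    if cv2.contourArea(c)>100:
        e=cv2.fitEllipse(c); w=onz('wrist',e[0],.011,st); print(e,w,totool(w,st))
c=im[190:270,280:370]; cv2.imwrite('pics/c1.png',cv2.resize(c,None,fx=7,fy=7,interpolation=cv2.INTER_CUBIC))
E
```

```text
((321.40057373046875, 232.56512451171875), (41.26063919067383, 43.311309814453125), 89.2560043334961) [ 0.6331 -0.2765  0.011 ] [ 0.0048 -0.0007  0.094 ]
```

View pics/c1.png

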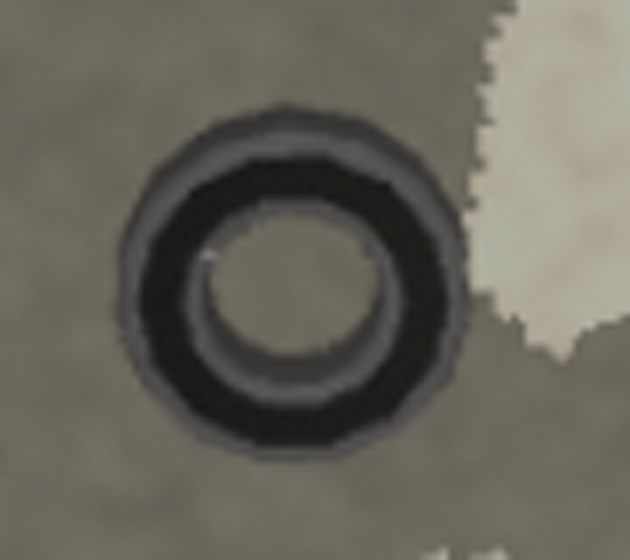

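Emit:
move_arm(plan=[[[0,0,0,0.005,-0.001,0.05,0.06],[0,0,0,0.005,-0.001,0.09,0.06],[0,0,0,0.005,-0.001,0.102,0.06],[0,0,0,0.005,-0.001,0.102,0.06],[0,0,0,0.005,-0.001,0.102,0.06]]])

```text
time: 4.68
eef_pos: [0.6346, -0.2776, 0.0056]
tcp_rot: [0.178, 0.984, -0.001, 0.004]
contact_force: [-0.1, 0.0, 0.6]
opening: 0.699
```

```bash
python3 look.py - 0 w2
```

```text
t 4.675 eef [ 0.6346 -0.2776  0.0056] [ 0.1782  0.984  -0.0006  0.0042] F [-0.0761  0.0355  0.5936] M [-0.0138 -0.0242 -0.004 ]
```

View pics/w2.png

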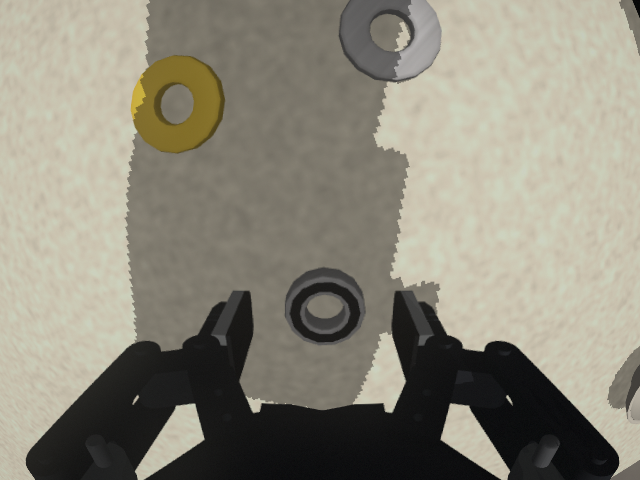

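Emit:
move_arm(plan=[[[0,0.5,0,0,0,0.003,0.06],[0,0.5,0,0,0,0.004,0.03],[0,0.5,0,0,0,0.004,0.03],[0,0.5,0,0,0,0.004,0.03],[0,0.5,0,0,0,0.004,0.03]]], force=40)

```text
time: 5.35
eef_pos: [0.6352, -0.278, 0.0025]
tcp_rot: [0.178, 0.984, -0.0, 0.001]
contact_force: [0.9, 0.7, 4.0]
opening: 0.381
```

```bash
python3 look.py - 0 w3
```

```text
t 5.35 eef [ 0.6352 -0.278   0.0025] [ 0.1782  0.984  -0.0001  0.0008] F [0.8849 0.6515 3.9797] M [ 0.0207 -0.0395 -0.0023]
```

View pics/w3.png

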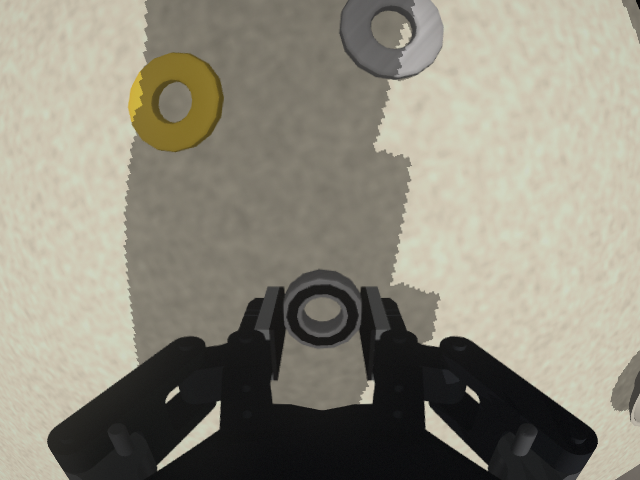

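Gripped: the bearing sits centred between the pads with its face at (322,315), and both washers are undisturbed.

Emit:
move_arm(plan=[[[0,0,0,0,0,-0.06,0.03],[0,0,0,0,0,-0.12,0.03],[0,0,0,0.02,0.03,-0.18,0.03],[0,0,0,0.06,0.09,-0.22,0.03],[0,0,0,0.09,0.14,-0.22,0.03]]])

```text
time: 6.02
eef_pos: [0.6038, -0.1337, 0.2217]
tcp_rot: [0.179, 0.984, -0.0, 0.003]
contact_force: [0.0, 0.8, 1.1]
opening: 0.381
```

Emit:
move_arm(plan=[[[0,0,0,0.03,0.04,0,0.03],[0,0,0,0.04,0.075,0,0.03],[0,0,0,0.05,0.092,0,0.03],[0,0,0,0.05,0.092,0,0.03],[0,0,0,0.05,0.092,0,0.03]]])

```text
time: 6.65
eef_pos: [0.5894, -0.0311, 0.221]
tcp_rot: [0.179, 0.984, -0.001, 0.002]
contact_force: [0.2, -0.3, 0.2]
opening: 0.377
```

```bash
python3 - <<'E'
from h import *
np.set_printoptions(precision=4,suppress=True)
print(tri([ray('scene',(309,199)),ray('top',(324.6,248.7))]),tri([ray('scene',(310.7,203.5)),ray('top',(321.8,247.5))]))
E
python3 look.py spindle_tip 0.15 w4
```

```text
(array([ 0.586 , -0.0153,  0.1626]), [0.0008311309270601501, 0.0008311309270601685]) (array([ 0.5893, -0.0116,  0.1548]), [0.0023901426022119505, 0.002390142602211911])
t 6.65 eef [ 0.5894 -0.0311  0.221 ] [ 0.1795  0.9838 -0.0007  0.0025] F [ 0.1684 -0.325   0.2065] M [ 0.0283 -0.0081  0.0522]
pin [340.5 225.1] 0.87 tool [-0.0264  0.0186  0.2211] w [ 0.6216 -0.0236 -0.    ]
cut [334.2 188.2] 0.85 circle@z [ 0.5592 -0.012   0.15  ] r mm 49.5 tool [0.0354 0.0073 0.0708]
```

View pics/w4.png

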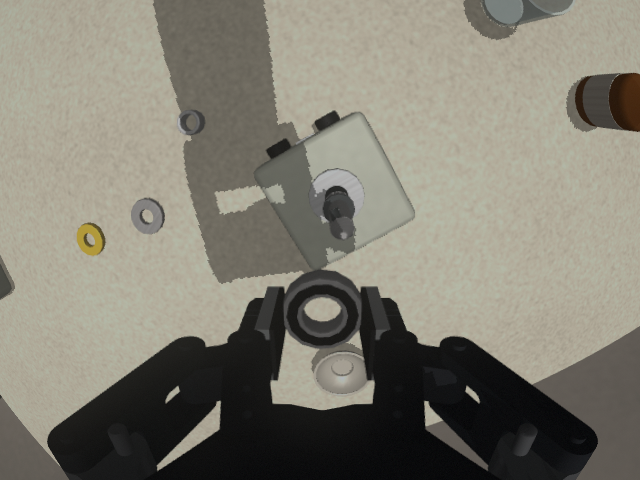

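The wrist view shows the bearing in hand at (322,313), the spindle tip near (343,233) and the plate near (337,195). Zooming in to get the axis.

```bash
python3 - <<'E'
import cv2
im=cv2.imread('pics/w4.png')[150:350,240:430]
cv2.imwrite('pics/c4.png',cv2.convertScaleAbs(cv2.resize(im,None,fx=3,fy=3,interpolation=cv2.INTER_CUBIC),alpha=1.7))
E
```

```text
(no output)
```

View pics/c4.png

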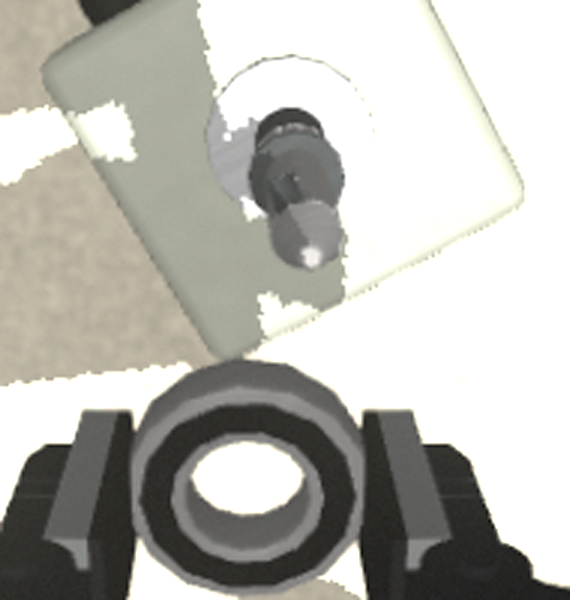

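```bash
python3 - <<'E'
from h import *
np.set_printoptions(precision=4,suppress=True)
st=get_state()
im=cv2.imread('pics/w4.png'); g=cv2.cvtColor(im,6)
print('plate',onz('wrist',(336.7,196.7),.054,st))
for z in (.15,.16,.17): print('tip',z,onz('wrist',(344,235),z,st))
for z in (.085,.095,.1,.105,.11): print('seat',z,onz('wrist',(339,208),z,st))
print(tri([ray('wrist',(344,235),st),ray('scene',(309,199)),ray('top',(324.6,248.7))]))
# seal ellipse
m=(g<45).astype(np.uint8); 
m[:260]=0;m[355:]=0;m[:,:287]=0;m[:,359:]=0
for c in cv2.findContours(m,cv2.RETR_EXTERNAL,1)[0]:
    if cv2.contourArea(c)>200: e=cv2.fitEllipse(cv2.convexHull(c)); print(e)
# bearing in tool at tool z -.0085
s0=dict(st); s0['eef_pos']=np.zeros(3); s0['tcp_rot']=np.array([0,0,0,1.])
print('held',[onz('wrist',(321.5,315),z,s0) for z in (-.0085,-.012)])
E
```

```text
plate [ 0.5814 -0.0153  0.054 ]
tip 0.15 [ 0.5847 -0.0157  0.15  ]
tip 0.16 [ 0.5815 -0.0152  0.16  ]
tip 0.17 [ 0.5783 -0.0146  0.17  ]
seat 0.085 [ 0.5838 -0.0155  0.085 ]
seat 0.095 [ 0.5814 -0.0151  0.095 ]
seat 0.1 [ 0.5802 -0.0149  0.1   ]
seat 0.105 [ 0.579  -0.0147  0.105 ]
seat 0.11 [ 0.5777 -0.0145  0.11  ]
(array([ 0.584 , -0.0153,  0.1588]), [0.0020305516553550387, 0.0009755984724327362, 0.002582524882480281])
((322.0208740234375, 314.7361755371094), (60.925941467285156, 70.41459655761719), 90.77215576171875)
held [array([ 0.0011, -0.0006, -0.0085]), array([ 0.0031, -0.0006, -0.012 ])]
```

Emit:
move_arm(plan=[[[0,0.3,0,0.006,0.006,0.015,0.03],[0,0.3,0,0.012,0.0127,0.03,0.03],[0,0.3,0,0.012,0.0127,0.046,0.03],[0,0.3,0,0.012,0.0127,0.046,0.03],[0,0.3,0,0.012,0.0127,0.046,0.03]]])

```text
time: 7.42
eef_pos: [0.5832, -0.0153, 0.1752]
tcp_rot: [0.18, 0.984, -0.0, 0.0]
contact_force: [0.4, -0.1, -1.0]
opening: 0.379
```

```bash
cat > crop.py <<'E'
import sys,cv2
n,x,y,w,h,f,o=sys.argv[1],*map(int,sys.argv[2:7]),sys.argv[7]
im=cv2.imread(f'pics/{n}.png')[y:y+h,x:x+w]
cv2.imwrite(f'pics/{o}.png',cv2.convertScaleAbs(cv2.resize(im,None,fx=f,fy=f,interpolation=cv2.INTER_CUBIC),alpha=1.4))
E
python3 look.py - 0.15 w5; python3 crop.py w5 240 220 190 140 4 c5
```

```text
t 7.425 eef [ 0.5832 -0.0153  0.1752] [ 0.1798  0.9837 -0.0001  0.0002] F [ 0.3788 -0.1497 -0.9567] M [-0.0505 -0.0431  0.0407]
```

View pics/c5.png

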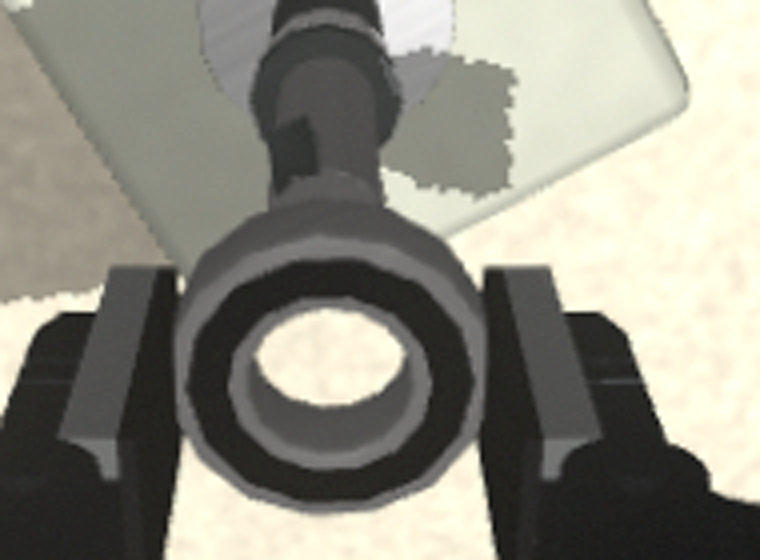

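Emit:
move_arm(plan=[[[0,0,0,0,0,0.006,0.03],[0,0,0,0,0,0.012,0.03],[0,0,0,0,0,0.018,0.03],[0,0,0,0,0,0.018,0.03],[0,0,0,0,0,0.018,0.03]]])

```text
time: 8.1
eef_pos: [0.5836, -0.0155, 0.1577]
tcp_rot: [0.18, 0.984, -0.0, 0.001]
contact_force: [-0.8, -0.7, -1.0]
opening: 0.373
```

```bash
python3 look.py - 0.15 w6; python3 crop.py w6 240 220 190 140 4 c6
```

```text
t 8.1 eef [ 0.5836 -0.0155  0.1577] [ 0.1799  0.9837 -0.0001  0.0006] F [-0.7706 -0.7155 -0.9927] M [-0.0146 -0.025  -0.0418]
```

View pics/c6.png

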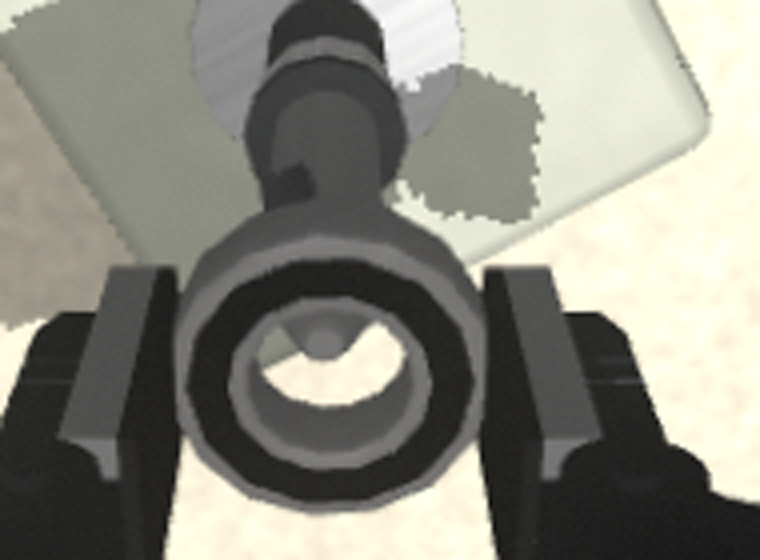

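The blunt tip shows inside the bore at crop (324,343). The bore axis at that height should be near (331,362), so I'll shift about +1.8 mm in x and −0.6 mm in y and go further down the taper.

Emit:
move_arm(plan=[[[0,0,0,0.0018,-0.0006,0,0.03],[0,0,0,0.0018,-0.0006,0.002,0.03],[0,0,0,0.0018,-0.0006,0.005,0.03],[0,0,0,0.0018,-0.0006,0.006,0.03],[0,0,0,0.0018,-0.0006,0.006,0.03]]])

```text
time: 8.78
eef_pos: [0.5817, -0.0154, 0.1517]
tcp_rot: [0.18, 0.984, -0.0, 0.001]
contact_force: [0.4, -0.1, -0.6]
opening: 0.381
```

```bash
python3 look.py - 0.15 w7; python3 crop.py w7 240 220 190 140 4 c7
```

```text
t 8.775 eef [ 0.5817 -0.0154  0.1517] [ 0.1799  0.9837 -0.0001  0.0006] F [ 0.3974 -0.1396 -0.616 ] M [ 0.0443  0.0048 -0.0062]
```

View pics/c7.png

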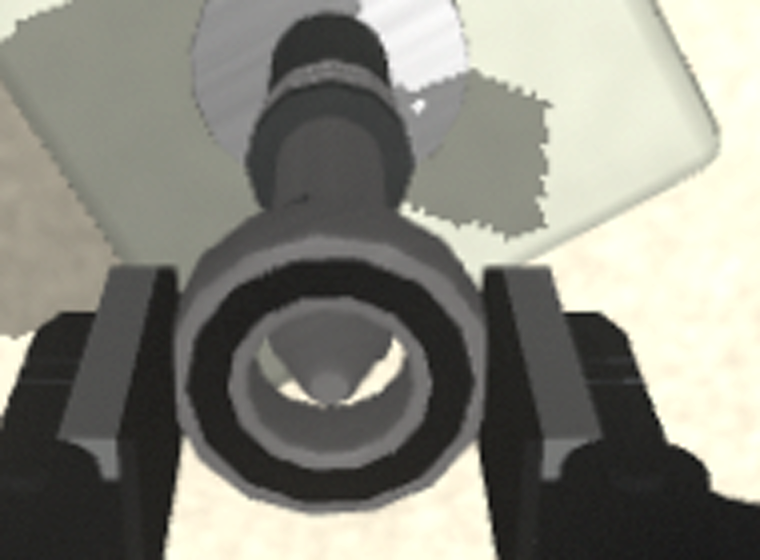

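Tip (330,383) now coincides with the bore centre (331,383). Descending onto the spindle.

Emit:
move_arm(plan=[[[0,0,0,0,0,0.003,0.03],[0,0,0,0,0,0.005,0.03],[0,0,0,0,0,0.007,0.03],[0,0,0,0,0,0.009,0.03],[0,0,0,0,0,0.009,0.03]]], force=50)

```text
time: 9.45
eef_pos: [0.5818, -0.0154, 0.1428]
tcp_rot: [0.18, 0.984, -0.0, 0.001]
contact_force: [-0.5, 0.2, 0.7]
opening: 0.37
```

Emit:
move_arm(plan=[[[0,0,0,0,0,0.003,0.03],[0,0,0,0,0,0.006,0.03],[0,0,0,0,0,0.009,0.03],[0,0,0,0,0,0.01,0.03],[0,0,0,0,0,0.01,0.03]]])

```text
time: 10.07
eef_pos: [0.5816, -0.0154, 0.1324]
tcp_rot: [0.18, 0.984, -0.0, 0.0]
contact_force: [0.7, -0.0, -0.1]
opening: 0.369
```

Emit:
move_arm(plan=[[[0,0,0,0,0,0.003,0.03],[0,0,0,0,0,0.006,0.03],[0,0,0,0,0,0.009,0.03],[0,0,0,0,0,0.01,0.03],[0,0,0,0,0,0.01,0.03]]])

```text
time: 10.7
eef_pos: [0.5814, -0.0154, 0.122]
tcp_rot: [0.18, 0.984, -0.0, 0.0]
contact_force: [-0.0, 0.1, 0.7]
opening: 0.372
```

```bash
python3 look.py - 0.15 w8; python3 crop.py w8 220 150 210 200 3 c8
```

```text
t 10.7 eef [ 0.5814 -0.0154  0.122 ] [ 0.1799  0.9837 -0.0001  0.0001] F [-0.0426  0.1449  0.6555] M [ 0.0058 -0.0121  0.0012]
```

View pics/c8.png

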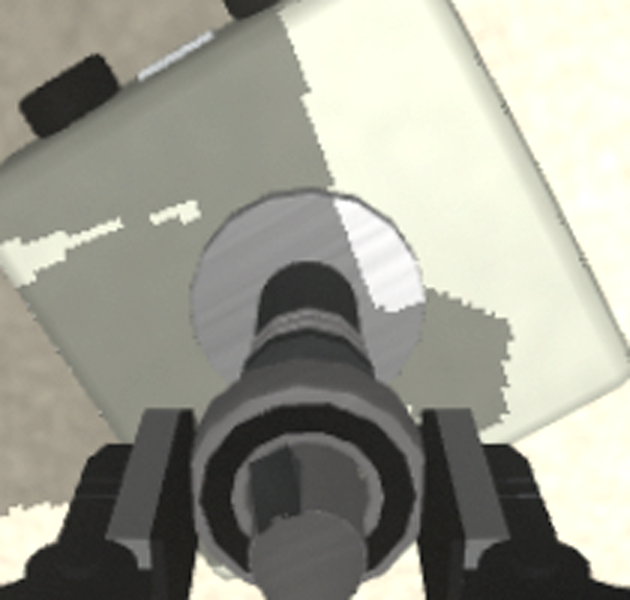

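The spindle is through the bore and centred, with a dark catch above the bearing. Continuing down to the seat.

Emit:
move_arm(plan=[[[0,0,0,0,0,0.004,0.03],[0,0,0,0,0,0.008,0.03],[0,0,0,0,0,0.012,0.03],[0,0,0,0,0,0.015,0.03],[0,0,0,0,0,0.015,0.03]]])

```text
time: 11.38
eef_pos: [0.5813, -0.0153, 0.1067]
tcp_rot: [0.18, 0.984, -0.0, -0.0]
contact_force: [0.1, -1.0, -0.6]
opening: 0.373
```

Emit:
move_arm(plan=[[[0,0,0,0,0,0.001,0.03],[0,0,0,0,0,0.002,0.03],[0,0,0,0,0,0.003,0.03],[0,0,0,0,0,0.004,0.03],[0,0,0,0,0,0.004,0.03]]])

```text
time: 12.0
eef_pos: [0.5812, -0.0153, 0.1026]
tcp_rot: [0.18, 0.984, -0.0, -0.0]
contact_force: [0.4, 0.2, -0.9]
opening: 0.373
```

Emit:
move_arm(plan=[[[0,0,0,0,0,0.001,0.03],[0,0,0,0,0,0.002,0.03],[0,0,0,0,0,0.003,0.03],[0,0,0,0,0,0.004,0.03],[0,0,0,0,0,0.004,0.03]]])

```text
time: 12.62
eef_pos: [0.5814, -0.0153, 0.0994]
tcp_rot: [0.18, 0.984, -0.0, -0.0]
contact_force: [-2.5, 0.2, 6.1]
opening: 0.372
```

Emit:
move_arm(plan=[[[0,0,0,0,0,-0.002,0.055],[0,0,0,0,0,-0.002,0.055],[0,0,0,0,0,-0.002,0.055],[0,0,0,0,0,-0.04,0.055],[0,0,0,0,0,-0.09,0.055]]])

```text
time: 13.25
eef_pos: [0.5801, -0.0151, 0.1881]
tcp_rot: [0.18, 0.984, -0.0, -0.002]
contact_force: [-0.1, -1.1, -0.5]
opening: 0.647
```

```bash
python3 look.py - 0.15 w9; python3 crop.py w9 220 150 210 200 3 c9
```

```text
t 13.25 eef [ 0.5801 -0.0151  0.1881] [ 0.1799  0.9837 -0.0001 -0.0024] F [-0.0876 -1.0663 -0.5185] M [-0.0668 -0.0933  0.0112]
```

View pics/w9.png

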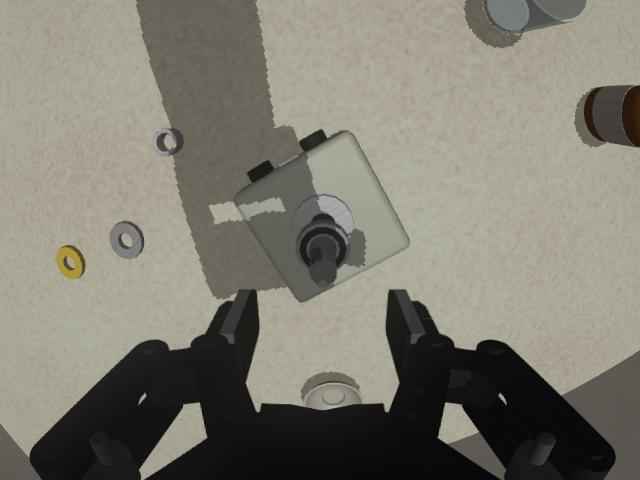

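The bearing sits low on the spindle, seen around (322,245). Next, the spacer at (168,141).

Emit:
move_arm(plan=[[[0,0,0,0.03,-0.05,0,0.05],[0,0,0,0.055,-0.1,0.0,0.05],[0,0,0,0.067,-0.138,0.04,0.05],[0,0,0,0.067,-0.138,0.085,0.05],[0,0,0,0.067,-0.138,0.085,0.05]]])

```text
time: 13.92
eef_pos: [0.4711, -0.1204, 0.1083]
tcp_rot: [0.18, 0.984, 0.001, 0.001]
contact_force: [0.2, -0.0, 0.2]
opening: 0.589
```

```bash
python3 look.py spacer 0.018 w10; python3 crop.py w10 220 120 210 200 3 c10
```

```text
t 13.925 eef [ 0.4711 -0.1204  0.1083] [0.1803 0.9836 0.001  0.0011] F [ 0.2215 -0.0182  0.1598] M [0.0454 0.0401 0.0086]
pin [317.  235.7] 0.61 tool [-0.0019 -0.0038  0.1083] w [ 0.4717 -0.1245  0.    ]
cut [316.1 245.3] 0.81 circle@z [ 0.466  -0.1222  0.018 ] r mm 14.3 tool [ 0.0043 -0.0036  0.0903]
```

View pics/c10.png

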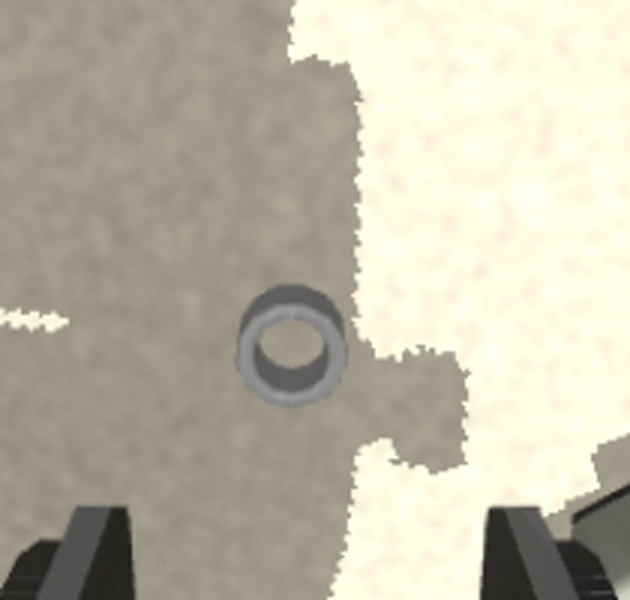

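```bash
python3 - <<'E'
from h import *
np.set_printoptions(precision=4,suppress=True)
st=get_state();w=onz('wrist',(317.3,238.3),.018,st);print(w,totool(w,st),st['eef_pos'],st['tcp_rot'])
E
```

```text
[ 0.4753 -0.1253  0.018 ] [ 0.0003 -0.0035  0.0958] [ 0.4756 -0.1218  0.1138] [ 0.1794  0.9838 -0.0006  0.0067]
```

```bash
python3 look.py - 0.018 w11; python3 crop.py w11 220 120 210 200 3 c11; python3 -c "
from h import *
s=get_state();print(s['eef_pos'],s['tcp_rot'],s['dq'])"
```

```text
t 14.075 eef [ 0.4756 -0.1218  0.1138] [ 0.1794  0.9838 -0.0006  0.0067] F [0.4565 0.3679 0.7366] M [-0.054  -0.0128  0.024 ]
[ 0.47595515 -0.12181112  0.11424047] [ 1.79304424e-01  9.83767020e-01 -7.83061137e-04  7.19454373e-03] [ 0.00171755 -0.00614406 -0.00197077 -0.0009773  -0.00334983  0.0003702 ]
```

View pics/c11.png

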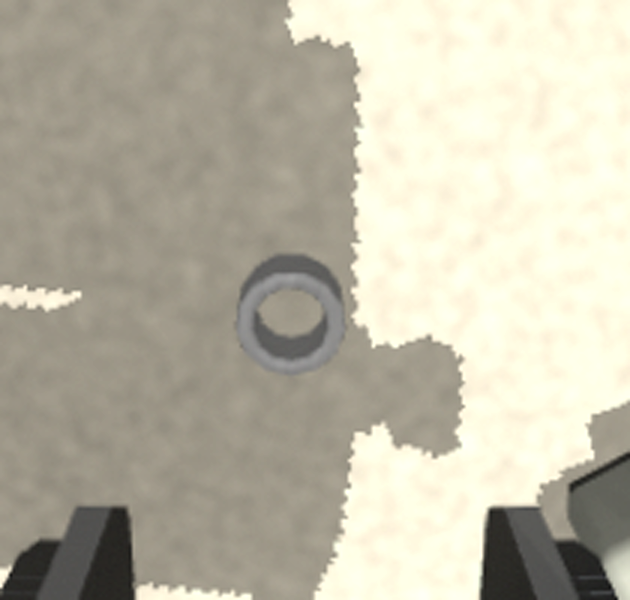

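```bash
python3 - <<'E'
from h import *
np.set_printoptions(precision=4,suppress=True)
st=get_state();w=onz('wrist',(316.8,227.7),.018,st);print(w,totool(w,st),totool([w[0],w[1],.0],st))
E
```

```text
[ 0.4688 -0.1231  0.018 ] [ 0.0076 -0.0038  0.0961] [ 0.0079 -0.0038  0.1141]
```

Emit:
move_arm(plan=[[[0,0.8,0,0.008,-0.0034,0.04,0.05],[0,0.8,0,0.008,-0.0034,0.07,0.05],[0,0.8,0,0.008,-0.0034,0.085,0.05],[0,0.8,0,0.008,-0.0034,0.085,0.05],[0,0.8,0,0.008,-0.0034,0.085,0.05]]])

```text
time: 14.75
eef_pos: [0.4698, -0.1231, 0.0307]
tcp_rot: [0.179, 0.984, 0.0, 0.002]
contact_force: [0.4, -0.8, 0.6]
opening: 0.586
```

```bash
python3 look.py - 0.018 w12; python3 crop.py w12 220 170 210 200 3 c12; python3 -c "
from h import *
s=get_state();print(s['eef_pos'],s['tcp_rot'],s['dq'])"
```

```text
t 14.75 eef [ 0.4698 -0.1231  0.0307] [0.1792 0.9838 0.     0.0018] F [ 0.4312 -0.7548  0.6264] M [-0.0008 -0.064  -0.0156]
[ 0.4697831  -0.12309287  0.03073011] [1.79194957e-01 9.83811877e-01 1.55820068e-05 1.83236566e-03] [-0.00036086 -0.00110941  0.00341581  0.00120084 -0.00191264 -0.00148419]
```

View pics/c12.png

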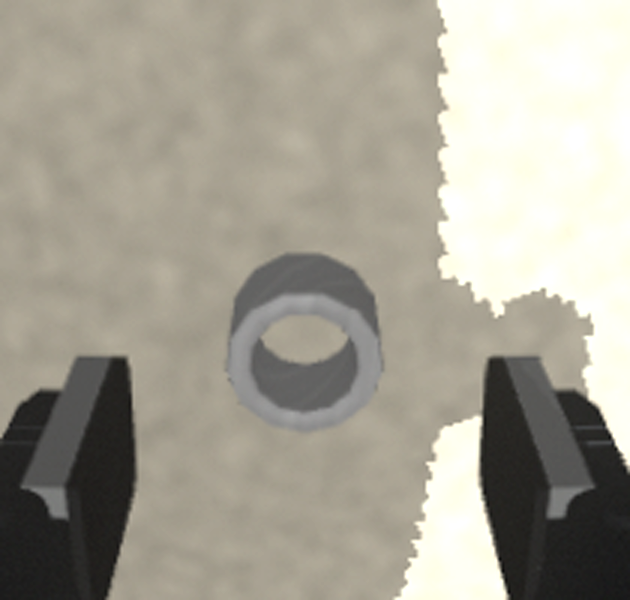

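Emit:
move_arm(plan=[[[0,0.2,0,0.0005,0,0.012,0.05],[0,0.2,0,0.0005,0,0.024,0.05],[0,0.2,0,0.0005,0,0.024,0.02],[0,0.2,0,0.0005,0,0.024,0.02],[0,0.2,0,0.0005,0,0.024,0.02]]], force=50)

```text
time: 15.42
eef_pos: [0.4695, -0.123, 0.0068]
tcp_rot: [0.179, 0.984, 0.0, 0.0]
contact_force: [0.6, 0.5, -0.4]
opening: 0.262
```

```bash
python3 look.py - 0.018 w13; python3 crop.py w13 220 200 210 200 3 c13
```

```text
t 15.425 eef [ 0.4695 -0.123   0.0068] [0.1792 0.9838 0.0003 0.0003] F [ 0.5748  0.4851 -0.3892] M [ 0.0405 -0.0105 -0.0312]
```

View pics/c13.png

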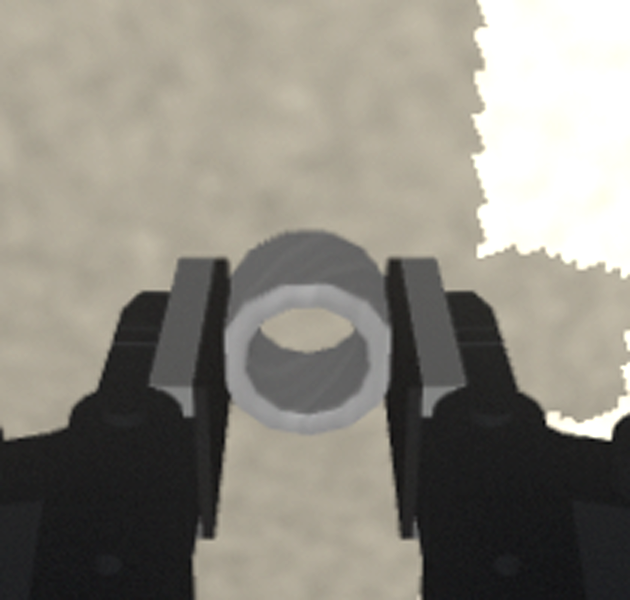

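```bash
python3 - <<'E'
from h import *
np.set_printoptions(precision=4,suppress=True)
st=get_state(); s0=dict(st); s0['eef_pos']=np.zeros(3); s0['tcp_rot']=np.array([0,0,0,1.])
a=onz('wrist',(322.3,319.3),-.0112,s0); b=onz('wrist',(322.0,314.9),-.0085,s0); print(a,b)
ref=np.array([.5814,-.0153,.2]); Rm=R.from_quat(st['tcp_rot'])
t=ref+Rm.apply([b[0]-a[0],b[1]-a[1],0]); print(t, totool(t,st))
E
```

```text
[ 0.0006 -0.0002 -0.0112] [ 0.0012 -0.0004 -0.0085]
[ 0.5809 -0.0152  0.2   ] [-0.0663  0.1402 -0.193 ]
```

Emit:
move_arm(plan=[[[0,0,0,0,0,-0.06,0.02],[0,0,0,0,0,-0.12,0.02],[0,0,0,-0.01,0.02,-0.17,0.02],[0,0,0,-0.035,0.07,-0.19,0.02],[0,0,0,-0.055,0.115,-0.19,0.02]]])

```text
time: 16.1
eef_pos: [0.5642, -0.0343, 0.2008]
tcp_rot: [0.179, 0.984, 0.0, 0.004]
contact_force: [0.2, -0.2, -1.3]
opening: 0.265
```

```bash
python3 -c "
from h import *
s=get_state();print(totool([.5809,-.0152,.180],s),s['eef_pos'],s['tcp_rot'],s['dq'])"
```

```text
[-0.00871854  0.02378858  0.02092072] [ 0.56417988 -0.03434807  0.20081767] [1.79478773e-01 9.83753868e-01 1.37302797e-05 3.96186013e-03] [ 0.64567195  0.59616294 -0.54646157 -0.00379033  0.01295461  0.63555083]
```

Emit:
move_arm(plan=[[[0,0.4,0,-0.0087,0.0238,0.006,0.02],[0,0.4,0,-0.0087,0.0238,0.012,0.02],[0,0.4,0,-0.0087,0.0238,0.021,0.02],[0,0.4,0,-0.0087,0.0238,0.021,0.02],[0,0.4,0,-0.0087,0.0238,0.021,0.02]]])

```text
time: 16.73
eef_pos: [0.5804, -0.016, 0.1798]
tcp_rot: [0.18, 0.984, 0.001, 0.0]
contact_force: [0.0, -0.2, -0.4]
opening: 0.259
```

```bash
python3 look.py - 0 w14; python3 crop.py w14 220 200 210 200 3 c14;python3 -c "
from h import *
s=get_state();print(totool([.5809,-.0152,.160],s),s['eef_pos'],s['tcp_rot'])"
```

```text
t 16.725 eef [ 0.5804 -0.016   0.1798] [0.1801 0.9836 0.0006 0.0004] F [ 0.0012 -0.1933 -0.3827] M [0.014  0.0232 0.0202]
[5.85146589e-05 6.49648866e-04 2.01572216e-02] [ 0.58069236 -0.01584679  0.18015633] [1.79980906e-01 9.83669670e-01 5.95952414e-04 7.06343552e-04]
```

View pics/c14.png

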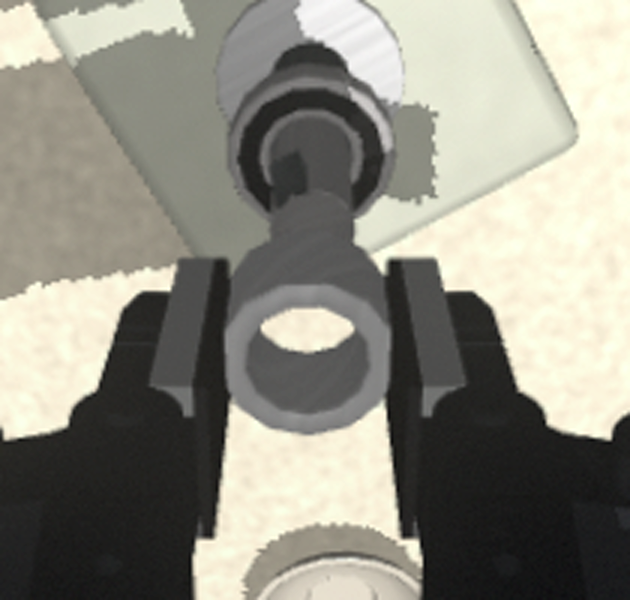

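Emit:
move_arm(plan=[[[0,0,0,0,0.0005,0.006,0.02],[0,0,0,0,0.0005,0.012,0.02],[0,0,0,0,0.0005,0.017,0.02],[0,0,0,0,0.0005,0.021,0.02],[0,0,0,0,0.0005,0.021,0.02]]])

```text
time: 17.4
eef_pos: [0.5806, -0.0153, 0.1586]
tcp_rot: [0.18, 0.984, 0.001, 0.0]
contact_force: [0.3, -0.3, -0.2]
opening: 0.26
```

```bash
python3 look.py - 0 w15; python3 crop.py w15 240 220 190 140 4 c15;python3 -c "
from h import *
s=get_state();print(totool([.5809,-.0152,.150],s),s['eef_pos'],s['tcp_rot'])"
```

```text
t 17.4 eef [ 0.5806 -0.0153  0.1586] [0.18   0.9837 0.0006 0.0002] F [ 0.3028 -0.2865 -0.2356] M [ 0.0319 -0.0119  0.0112]
[-1.35601408e-05  1.12946567e-04  8.94241503e-03] [ 0.58083648 -0.01530958  0.15894224] [1.79957120e-01 9.83674147e-01 5.90335116e-04 5.09006269e-04]
```

View pics/c15.png

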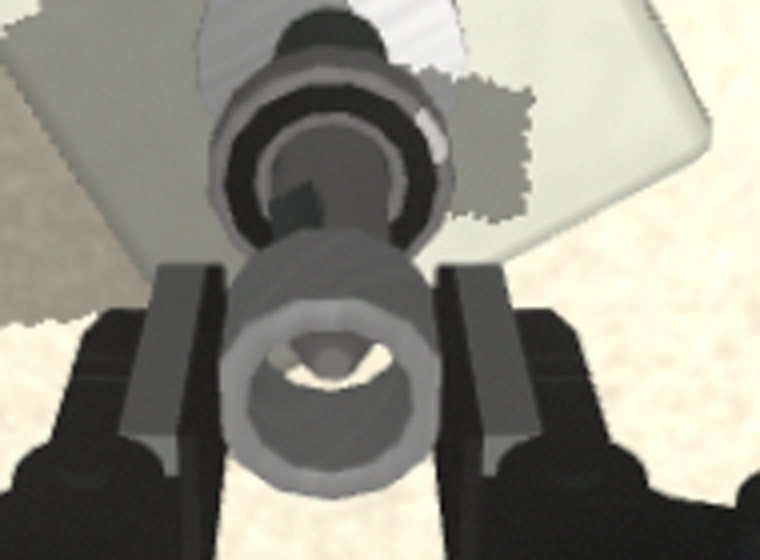

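Tip (332,364) matches the predicted bore axis (331,365). Going down.

Emit:
move_arm(plan=[[[0,0,0,0,0,0.003,0.02],[0,0,0,0,0,0.006,0.02],[0,0,0,0,0,0.009,0.02],[0,0,0,0,0,0.012,0.02],[0,0,0,0,0,0.013,0.02]]])

```text
time: 18.08
eef_pos: [0.5811, -0.0153, 0.1461]
tcp_rot: [0.18, 0.984, 0.001, 0.001]
contact_force: [0.6, -1.2, -0.2]
opening: 0.263
```

Emit:
move_arm(plan=[[[0,0,0,0,0,0.003,0.02],[0,0,0,0,0,0.006,0.02],[0,0,0,0,0,0.009,0.02],[0,0,0,0,0,0.012,0.02],[0,0,0,0,0,0.013,0.02]]])

```text
time: 18.7
eef_pos: [0.5809, -0.0153, 0.1327]
tcp_rot: [0.18, 0.984, 0.001, 0.0]
contact_force: [0.3, 0.4, 1.2]
opening: 0.258
```

Emit:
move_arm(plan=[[[0,0,0,0,0,0.003,0.02],[0,0,0,0,0,0.006,0.02],[0,0,0,0,0,0.009,0.02],[0,0,0,0,0,0.012,0.02],[0,0,0,0,0,0.012,0.02]]])

```text
time: 19.32
eef_pos: [0.5804, -0.0152, 0.1198]
tcp_rot: [0.18, 0.984, 0.001, -0.0]
contact_force: [-0.0, -0.1, -0.8]
opening: 0.259
```

Emit:
move_arm(plan=[[[0,0,0,0,0,0.001,0.02],[0,0,0,0,0,0.002,0.02],[0,0,0,0,0,0.003,0.02],[0,0,0,0,0,0.004,0.02],[0,0,0,0,0,0.004,0.02]]])

```text
time: 19.95
eef_pos: [0.5804, -0.0152, 0.1161]
tcp_rot: [0.18, 0.984, 0.001, -0.0]
contact_force: [-0.1, 0.1, 0.4]
opening: 0.259
```

Emit:
move_arm(plan=[[[0,0,0,0,0,0.001,0.02],[0,0,0,0,0,0.002,0.02],[0,0,0,0,0,0.003,0.02],[0,0,0,0,0,0.003,0.02],[0,0,0,0,0,0.003,0.02]]])

```text
time: 20.58
eef_pos: [0.5806, -0.0153, 0.1137]
tcp_rot: [0.18, 0.984, 0.001, -0.0]
contact_force: [-2.1, 0.7, 5.7]
opening: 0.264
```

Emit:
move_arm(plan=[[[0,0,0,0,0,-0.002,0.05],[0,0,0,0,0,-0.002,0.05],[0,0,0,0,0,-0.002,0.05],[0,0,0,0,0,-0.04,0.05],[0,0,0,0,0,-0.075,0.05]]])

```text
time: 21.2
eef_pos: [0.5802, -0.0153, 0.1889]
tcp_rot: [0.18, 0.984, 0.001, -0.001]
contact_force: [0.5, -0.5, 0.5]
opening: 0.585
```

```bash
python3 look.py - 0 w16; python3 crop.py w16 220 170 210 200 3 c16;python3 -c "
from h import *
s=get_state();print(totool([.5377,-.2155,.11],s),s['eef_pos'],s['tcp_rot'],onz('wrist',proj('wrist',[.5377,-.2155,.008]),.008))"
```

```text
t 21.2 eef [ 0.5802 -0.0153  0.1889] [ 0.1799  0.9837  0.0006 -0.0008] F [ 0.5286 -0.4796  0.5125] M [-0.021  -0.0404 -0.0011]
[-0.02732796 -0.20316705  0.08493069] [ 0.58331794 -0.0157643   0.19521469] [1.79864790e-01 9.83682302e-01 5.03308189e-04 4.18715949e-03] [ 0.5377 -0.2155  0.008 ]
```

View pics/w16.png

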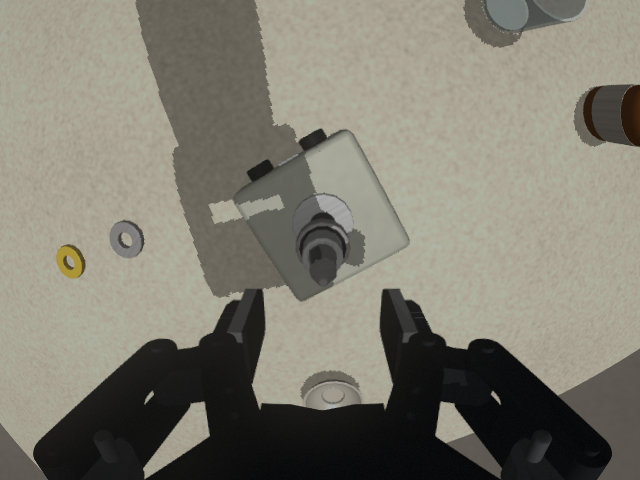

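View pics/c16.png

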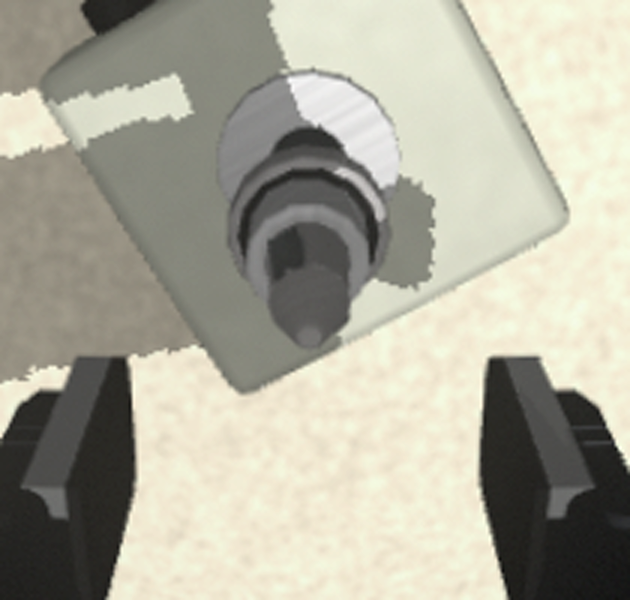

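The spacer is stacked on the bearing. Next, the grey washer at (127,239); yellow at (70,262) stays put.

Emit:
move_arm(plan=[[[0,0.4,0,-0.008,-0.06,0,0.06],[0,0.4,0,-0.016,-0.12,0,0.06],[0,0.4,0,-0.022,-0.17,0.03,0.06],[0,0.4,0,-0.027,-0.203,0.075,0.06],[0,0.4,0,-0.027,-0.203,0.085,0.06]]])

```text
time: 21.88
eef_pos: [0.5347, -0.216, 0.1059]
tcp_rot: [0.182, 0.983, 0.002, -0.002]
contact_force: [0.3, 1.1, -0.2]
opening: 0.703
```

Emit:
move_arm(plan=[[[0,0,0,0,0,0.0,0.06],[0,0,0,0,0,0.01,0.06],[0,0,0,0,0,0.03,0.06],[0,0,0,0,0,0.03,0.06],[0,0,0,0,0,0.03,0.06]]])

```text
time: 22.5
eef_pos: [0.5348, -0.2156, 0.0758]
tcp_rot: [0.181, 0.983, 0.002, -0.002]
contact_force: [-0.1, -0.5, -0.1]
opening: 0.701
```

```bash
python3 look.py washer 0.008 w17; python3 crop.py w17 220 150 210 200 3 c17
```

```text
t 22.5 eef [ 0.5348 -0.2156  0.0758] [ 0.1815  0.9834  0.0023 -0.0024] F [-0.0798 -0.4908 -0.1065] M [-0.0297 -0.04   -0.018 ]
pin [328.3 250.7] 0.94 tool [-0.0014  0.0036  0.0758] w [ 0.537  -0.2123  0.    ]
pin [203.1 290.8] 0.88 tool [-0.0303 -0.0803  0.0754] w [ 0.5342 -0.301   0.    ]
cut [196.2 282.9] 0.84 circle@z [ 0.5309 -0.2994  0.008 ] r mm 20.9 tool [-0.0266 -0.0799  0.0674]
```

View pics/w17.png

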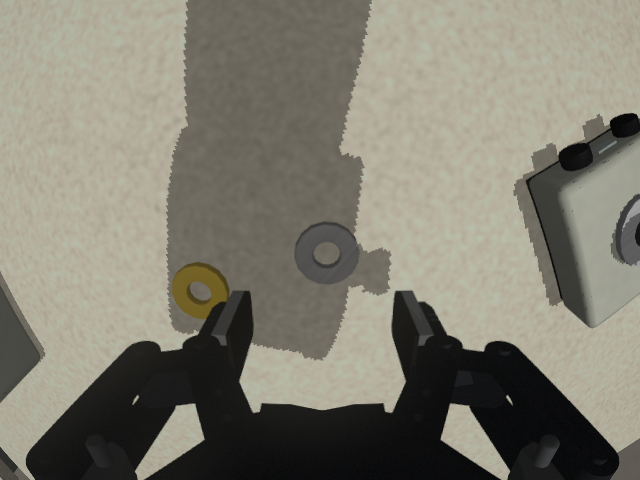

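View pics/c17.png

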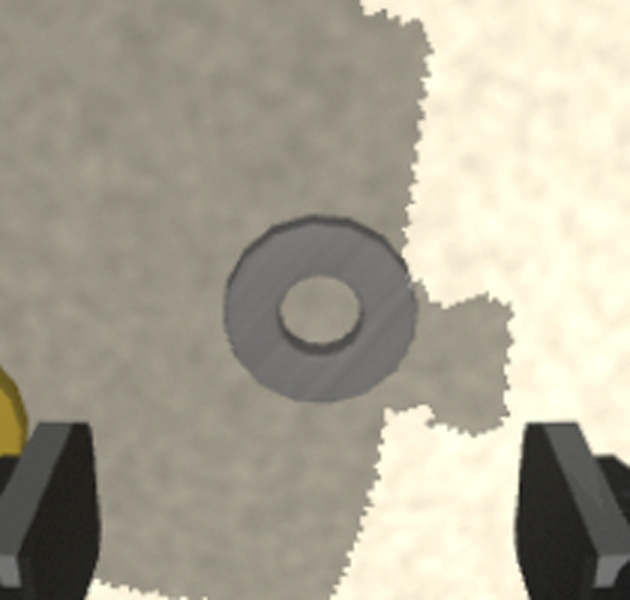

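```bash
python3 - <<'E'
from h import *
np.set_printoptions(precision=4,suppress=True)
st=get_state();w=onz('wrist',(326.8,254.2),.008,st);print(w,totool(w,st),totool([w[0],w[1],.001],st),st['eef_pos'],st['tcp_rot'])
E
```

```text
[ 0.5367 -0.2137  0.008 ] [-0.001   0.0026  0.0685] [-0.001   0.0025  0.0755] [ 0.5351 -0.2161  0.0765] [ 0.1816  0.9834  0.0021 -0.0018]
```

Emit:
move_arm(plan=[[[0.2,-0.3,0,-0.0005,0.003,0.03,0.06],[0.2,-0.3,0,-0.0005,0.003,0.06,0.06],[0.2,-0.3,0,-0.0005,0.003,0.0745,0.06],[0.2,-0.3,0,-0.0005,0.003,0.0745,0.06],[0.2,-0.3,0,-0.0005,0.003,0.0745,0.06]]])

```text
time: 23.28
eef_pos: [0.5374, -0.2137, 0.0033]
tcp_rot: [0.182, 0.983, -0.001, 0.002]
contact_force: [0.4, 0.4, 0.4]
opening: 0.702
```

Emit:
move_arm(plan=[[[0,0,0,0,0,0,0.035],[0,0,0,0,0,0,0.035],[0,0,0,0,0,0,0.035],[0,0,0,0,0,0,0.035],[0,0,0,0,0,0,0.035]]], force=50)

```text
time: 23.9
eef_pos: [0.5385, -0.2144, 0.0053]
tcp_rot: [0.182, 0.983, -0.001, 0.003]
contact_force: [-1.4, 1.1, 5.5]
opening: 0.42
```

```bash
python3 look.py - 0.018 w18; python3 crop.py w18 220 200 210 200 3 c18
```

```text
t 23.9 eef [ 0.5385 -0.2144  0.0053] [ 0.1816  0.9834 -0.0011  0.0028] F [-1.3654  1.0511  5.4586] M [0.0564 0.2161 0.0057]
```

View pics/c18.png

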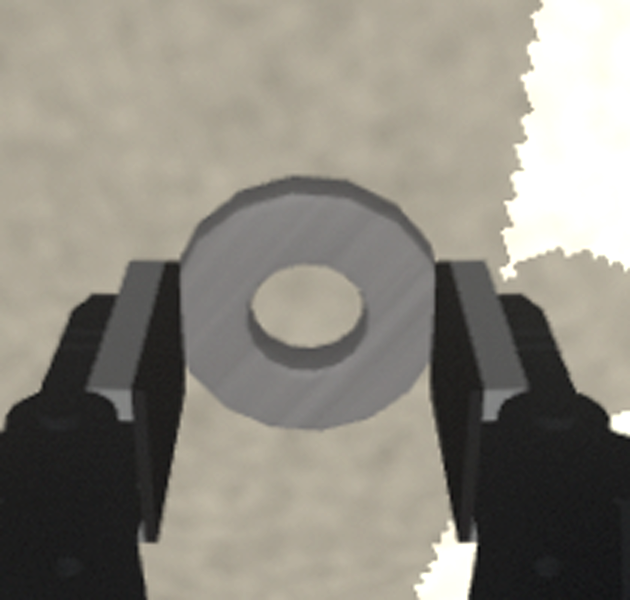

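```bash
python3 - <<'E'
from h import *
np.set_printoptions(precision=4,suppress=True)
st=get_state(); s0=dict(st); s0['eef_pos']=np.zeros(3); s0['tcp_rot']=np.array([0,0,0,1.])
for z in (-.0027,-.004):
  for v in (303.5,305):
    a=onz('wrist',(322.7,v),z,s0); b=np.array([.0012,-.0004]); print(z,v,a)
ref=np.array([.5812,-.0153,.19]); Rm=R.from_quat(st['tcp_rot'])
print(st['eef_pos'],st['tcp_rot'],totool(ref,st))
E
```

```text
-0.0027 303.5 [ 0.0034 -0.0001 -0.0027]
-0.0027 305 [ 0.0027 -0.0001 -0.0027]
-0.004 303.5 [ 0.0041 -0.0001 -0.004 ]
-0.004 305 [ 0.0034 -0.0001 -0.004 ]
[ 0.5385 -0.2144  0.0053] [ 0.1816  0.9834 -0.001   0.0027] [ 0.0301  0.201  -0.1851]
```

Emit:
move_arm(plan=[[[0,0.3,0,0,0,-0.06,0.035],[0,0.3,0,0,0,-0.12,0.035],[0,0.3,0,0.003,0.03,-0.17,0.035],[0,0.3,0,0.01,0.09,-0.185,0.035],[0,0.3,0,0.02,0.14,-0.185,0.035]]])

```text
time: 24.58
eef_pos: [0.5705, -0.0749, 0.1934]
tcp_rot: [0.182, 0.983, -0.001, 0.003]
contact_force: [-0.1, 0.3, -0.9]
opening: 0.419
```

```bash
python3 -c "
from h import *
s=get_state();t=np.array([.5812,-.0153,.180])-.002*R.from_quat(s['tcp_rot']).as_matrix()[:,0];print(totool(t,s),s['eef_pos'],s['tcp_rot'],s['contact_force'])"
```

```text
[0.00946988 0.05948428 0.01330774] [ 0.57054796 -0.07491253  0.1934132 ] [ 1.81901842e-01  9.83310713e-01 -8.47916661e-04  3.32291078e-03] [-0.13495865  0.346834   -0.89621662]
```

Emit:
move_arm(plan=[[[0,0.4,0,0.006,0.04,0.0,0.035],[0,0.4,0,0.0095,0.0595,0.004,0.035],[0,0.4,0,0.0095,0.0595,0.012,0.035],[0,0.4,0,0.0095,0.0595,0.013,0.035],[0,0.4,0,0.0095,0.0595,0.013,0.035]]])

```text
time: 25.2
eef_pos: [0.5827, -0.0173, 0.1797]
tcp_rot: [0.183, 0.983, -0.0, -0.001]
contact_force: [0.0, -0.5, -0.5]
opening: 0.42
```

```bash
python3 look.py - 0 w19; python3 crop.py w19 220 200 210 200 3 c19;python3 -c "
from h import *
s=get_state();t=np.array([.5812,-.0153,.160])-.002*R.from_quat(s['tcp_rot']).as_matrix()[:,0];print(totool(t,s),s['eef_pos'],s['tcp_rot'])"
```

```text
t 25.2 eef [ 0.5827 -0.0173  0.1797] [ 0.1828  0.9831 -0.0003 -0.0006] F [ 0.0255 -0.4901 -0.5244] M [-0.0006  0.0296 -0.0301]
[0.00028195 0.00121208 0.0200677 ] [ 0.58290839 -0.0172412   0.18006744] [ 1.82762930e-01  9.83156915e-01 -3.10156551e-04 -3.08793338e-04]
```

View pics/c19.png

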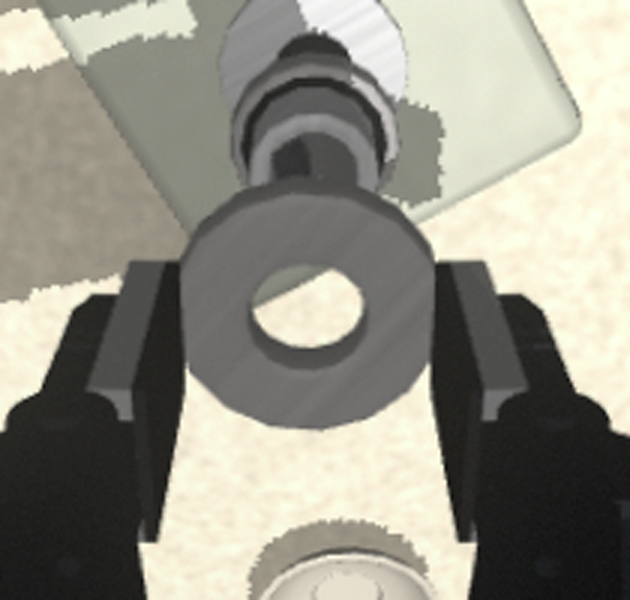

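Emit:
move_arm(plan=[[[0,0,0,0.0003,0.0012,0.005,0.035],[0,0,0,0.0003,0.0012,0.01,0.035],[0,0,0,0.0003,0.0012,0.015,0.035],[0,0,0,0.0003,0.0012,0.02,0.035],[0,0,0,0.0003,0.0012,0.02,0.035]]])

```text
time: 25.88
eef_pos: [0.5827, -0.0159, 0.1593]
tcp_rot: [0.183, 0.983, -0.0, -0.001]
contact_force: [-0.2, 0.2, -0.7]
opening: 0.421
```

```bash
python3 look.py - 0 w20; python3 crop.py w20 240 220 190 140 4 c20;python3 -c "
from h import *
s=get_state();t=np.array([.5812,-.0153,.160])-.002*R.from_quat(s['tcp_rot']).as_matrix()[:,0];print(totool(t,s),s['eef_pos'],s['tcp_rot'])"
```

```text
t 25.875 eef [ 0.5827 -0.0159  0.1593] [ 0.1827  0.9832 -0.0003 -0.001 ] F [-0.1583  0.1972 -0.7191] M [-0.0283 -0.0585 -0.0301]
[-1.84287552e-04 -1.75191259e-05 -2.70470514e-04] [ 0.58290045 -0.01593606  0.15972764] [ 1.82701863e-01  9.83168144e-01 -3.03979625e-04 -5.81433458e-04]
```

View pics/c20.png

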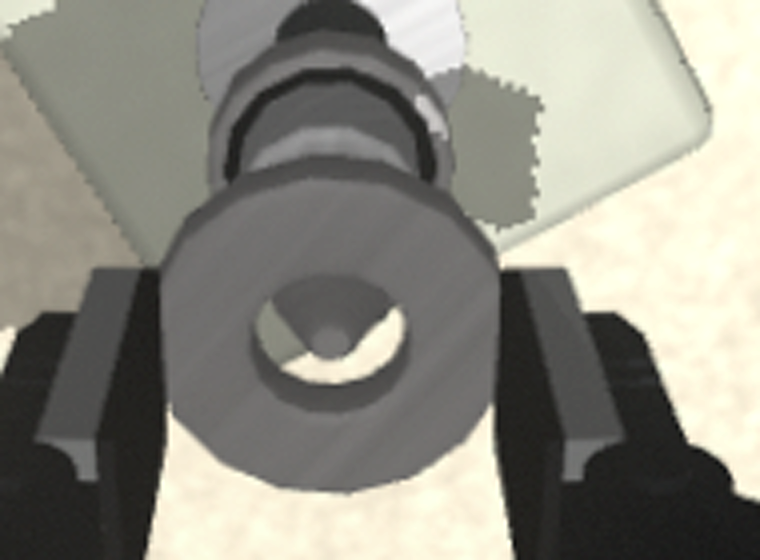

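Emit:
move_arm(plan=[[[0,0,0,-0.0004,0,0.002,0.035],[0,0,0,-0.0004,0,0.004,0.035],[0,0,0,-0.0004,0,0.005,0.035],[0,0,0,-0.0004,0,0.005,0.035],[0,0,0,-0.0004,0,0.005,0.035]]])

```text
time: 26.55
eef_pos: [0.5833, -0.0161, 0.1548]
tcp_rot: [0.183, 0.983, -0.0, -0.001]
contact_force: [0.6, 0.2, 0.1]
opening: 0.418
```

```bash
python3 look.py - 0 w21; python3 crop.py w21 240 220 190 140 4 c21
```

```text
t 26.55 eef [ 0.5833 -0.0161  0.1548] [ 0.1827  0.9832 -0.0003 -0.0005] F [0.5941 0.2307 0.0877] M [-0.016  -0.0545 -0.0538]
```

View pics/c21.png

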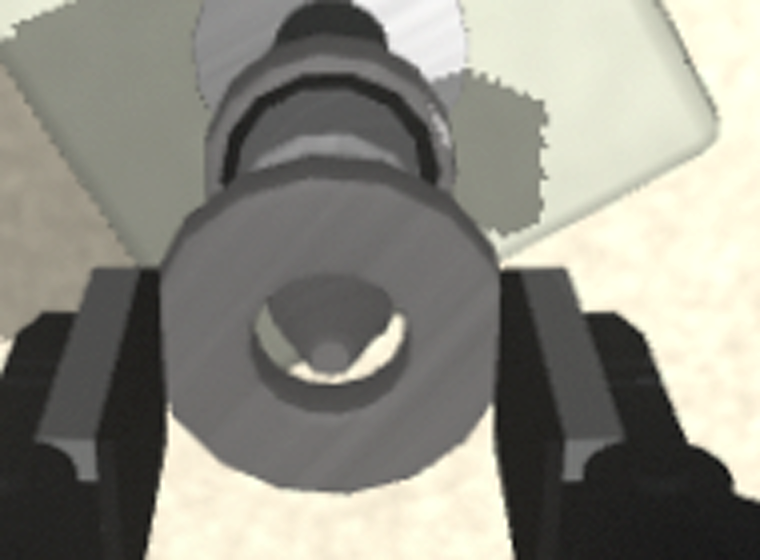

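Emit:
move_arm(plan=[[[0,0,0,-0.0004,0.0002,0.001,0.035],[0,0,0,-0.0004,0.0002,0.003,0.035],[0,0,0,-0.0004,0.0002,0.005,0.035],[0,0,0,-0.0004,0.0002,0.006,0.035],[0,0,0,-0.0004,0.0002,0.006,0.035]]])

```text
time: 27.22
eef_pos: [0.5835, -0.016, 0.1486]
tcp_rot: [0.183, 0.983, -0.0, -0.001]
contact_force: [-0.3, 0.4, -0.2]
opening: 0.422
```

Emit:
move_arm(plan=[[[0,0,0,0,0,0.001,0.035],[0,0,0,0,0,0.002,0.035],[0,0,0,0,0,0.003,0.035],[0,0,0,0,0,0.004,0.035],[0,0,0,0,0,0.004,0.035]]])

```text
time: 27.85
eef_pos: [0.5836, -0.016, 0.1448]
tcp_rot: [0.183, 0.983, -0.0, -0.001]
contact_force: [-1.5, 1.0, 1.2]
opening: 0.423
```

```bash
python3 look.py - 0 w22; python3 crop.py w22 240 220 190 140 4 c22
```

```text
t 27.85 eef [ 0.5836 -0.016   0.1448] [ 0.1827  0.9832 -0.0003 -0.0007] F [-1.5151  0.9525  1.1952] M [0.0871 0.246  0.0275]
```

View pics/c22.png

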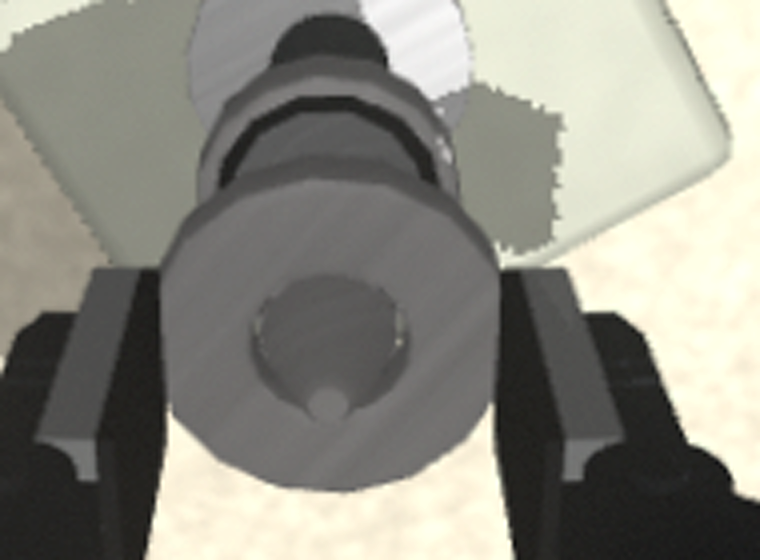

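A small +x side force is felt, so I overcorrected slightly. Easing back.

Emit:
move_arm(plan=[[[0,0,0,0.0006,0,0,0.035],[0,0,0,0.0006,0,0.001,0.035],[0,0,0,0.0006,0,0.002,0.035],[0,0,0,0.0006,0,0.003,0.035],[0,0,0,0.0006,0,0.003,0.035]]])

```text
time: 28.52
eef_pos: [0.5831, -0.0158, 0.1417]
tcp_rot: [0.183, 0.983, -0.0, -0.001]
contact_force: [-0.9, 0.4, 1.3]
opening: 0.423
```

Emit:
move_arm(plan=[[[0,0,0,0.0003,0,0.001,0.035],[0,0,0,0.0003,0,0.002,0.035],[0,0,0,0.0003,0,0.004,0.035],[0,0,0,0.0003,0,0.005,0.035],[0,0,0,0.0003,0,0.005,0.035]]])

```text
time: 29.15
eef_pos: [0.5826, -0.0157, 0.1363]
tcp_rot: [0.183, 0.983, -0.0, -0.001]
contact_force: [0.2, 0.2, 0.4]
opening: 0.416
```

Emit:
move_arm(plan=[[[0,0,0,0,0,0.001,0.035],[0,0,0,0,0,0.002,0.035],[0,0,0,0,0,0.003,0.035],[0,0,0,0,0,0.004,0.035],[0,0,0,0,0,0.004,0.035]]], force=60)

```text
time: 29.78
eef_pos: [0.5828, -0.0157, 0.1327]
tcp_rot: [0.183, 0.983, -0.0, -0.001]
contact_force: [-1.0, 0.4, 2.8]
opening: 0.423
```

Emit:
move_arm(plan=[[[0,0,0,0,0,0.001,0.035],[0,0,0,0,0,0.002,0.035],[0,0,0,0,0,0.003,0.035],[0,0,0,0,0,0.003,0.035],[0,0,0,0,0,0.003,0.035]]])

```text
time: 30.4
eef_pos: [0.5829, -0.0158, 0.1302]
tcp_rot: [0.183, 0.983, -0.0, -0.001]
contact_force: [-2.1, 0.8, 5.6]
opening: 0.419
```

Emit:
move_arm(plan=[[[0,0,0,0,0,0.001,0.035],[0,0,0,0,0,0.002,0.035],[0,0,0,0,0,0.003,0.035],[0,0,0,0,0,0.003,0.035],[0,0,0,0,0,0.003,0.035]]])

```text
time: 31.02
eef_pos: [0.5832, -0.0158, 0.1285]
tcp_rot: [0.183, 0.983, -0.0, -0.0]
contact_force: [-2.1, -0.0, 8.0]
opening: 0.419
```

Emit:
move_arm(plan=[[[0,0,0,0.0003,0,0.001,0.035],[0,0,0,0.0003,0,0.002,0.035],[0,0,0,0.0003,0,0.003,0.035],[0,0,0,0.0003,0,0.004,0.035],[0,0,0,0.0003,0,0.004,0.035]]])

```text
time: 31.65
eef_pos: [0.5837, -0.0159, 0.1271]
tcp_rot: [0.182, 0.983, -0.001, 0.0]
contact_force: [-4.8, -0.2, 12.1]
opening: 0.424
```

```bash
python3 look.py - 0 w23; python3 crop.py w23 240 200 190 160 4 c23
```

```text
t 31.65 eef [ 0.5837 -0.0159  0.1271] [ 0.1824  0.9832 -0.0007  0.0002] F [-4.7918 -0.2325 12.1479] M [ 0.0308  0.8763 -0.0292]
```

View pics/c23.png

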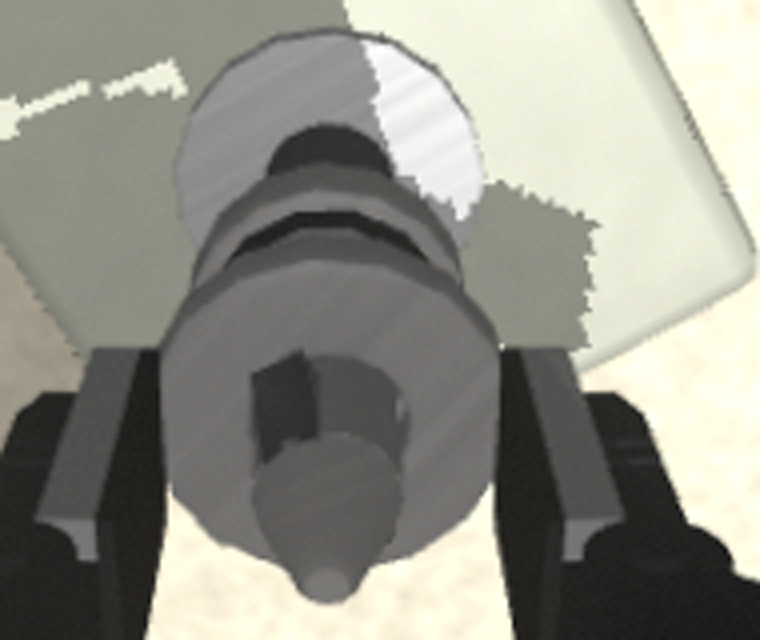

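About 12 N reached, and the dark catch stands out over the washer's bore edge at crop (285,400). Releasing and checking.

Emit:
move_arm(plan=[[[0,0,0,0,0,0,0.055],[0,0,0,0,0,0,0.055],[0,0,0,0,0,0,0.055],[0,0,0,0,0,-0.02,0.055],[0,0,0,0,0,-0.065,0.055]]])

```text
time: 32.33
eef_pos: [0.5821, -0.0156, 0.1909]
tcp_rot: [0.183, 0.983, -0.001, -0.002]
contact_force: [0.9, -0.9, 0.9]
opening: 0.643
```

```bash
python3 look.py - 0 w24; python3 crop.py w24 230 160 190 150 4 c24; python3 -c "
from h import *
im=read_camera('scene');cv2.imwrite('pics/s24.png',im[:,:,::-1])"; python3 crop.py s24 250 160 120 140 5 cs24
```

```text
t 32.325 eef [ 0.5821 -0.0156  0.1909] [ 0.1825  0.9832 -0.0006 -0.0025] F [ 0.9356 -0.9413  0.9405] M [-0.0066 -0.0263  0.0684]
```

View pics/c24.png

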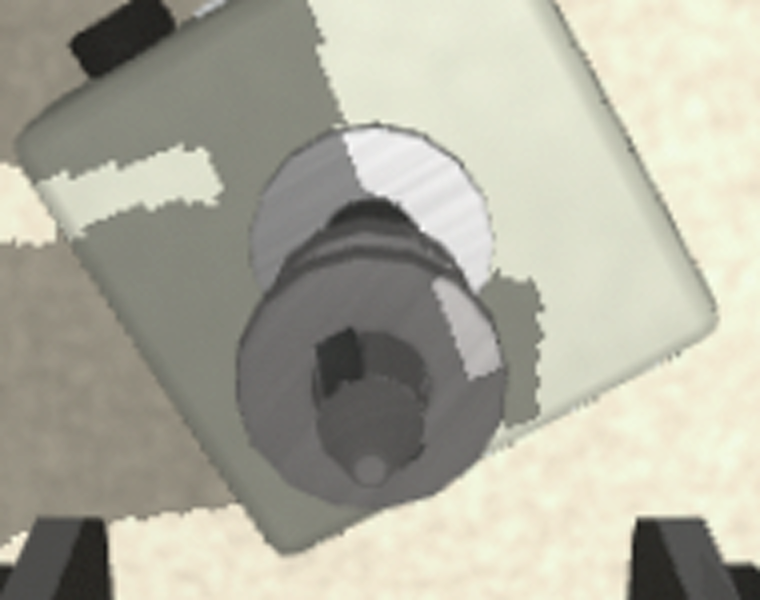

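View pics/cs24.png

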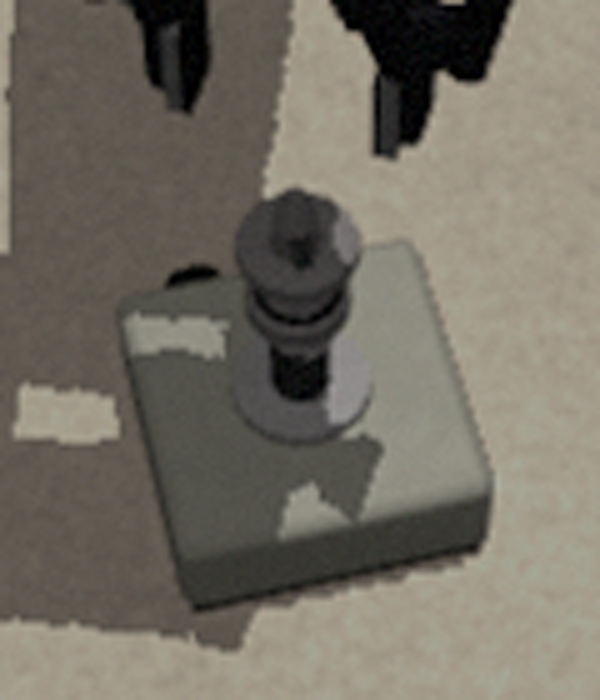

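The −x catch at crop (338,362) clearly stands out past the bore edge and over the washer face. I'll move to the far side to check the +x catch.

Emit:
move_arm(plan=[[[0,0,0,-0.05,0,-0.02,0.055],[0,0,0,-0.09,0,-0.03,0.055],[0,0,0,-0.125,0,-0.03,0.055],[0,0,0,-0.125,0,-0.03,0.055],[0,0,0,-0.125,0,-0.03,0.055]]])

```text
time: 33.05
eef_pos: [0.7031, -0.0609, 0.2311]
tcp_rot: [0.182, 0.983, -0.001, 0.006]
contact_force: [-0.2, 0.2, 0.1]
opening: 0.645
```

```bash
python3 look.py - 0 w25; python3 - <<'E'
from h import *
print(proj('wrist',[.5815,-.0153,.135]))
E
python3 crop.py w25 240 0 160 140 5 c25
```

```text
t 33.05 eef [ 0.7031 -0.0609  0.2311] [ 0.1824  0.9832 -0.0006  0.0059] F [-0.2256  0.2162  0.1115] M [0.0365 0.0521 0.0034]
[320.6791722   39.13744209]
```

View pics/c25.png

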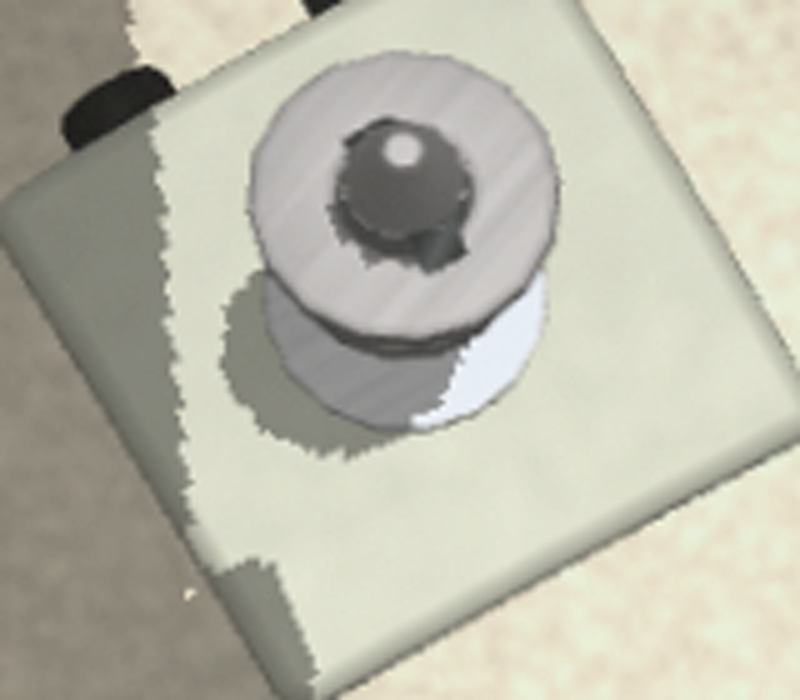

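From the far side both catches show over the washer face: +x at crop (440,245), −x at (362,132). One last overview, then hand-in.

```bash
python3 - <<'E'
from h import *
im=read_camera('top');cv2.imwrite('pics/t26.png',im[:,:,::-1])
s=get_state();print(s['time'],s['eef_pos'],s['contact_force'],s['dq'])
E
```

```text
33.15 [ 0.70284344 -0.06069665  0.23136527] [-0.23526397 -0.39647885  0.53822905] [ 0.00313303 -0.00673178  0.00161436 -0.00176804 -0.00036722 -0.00048635]
```

View pics/t26.png

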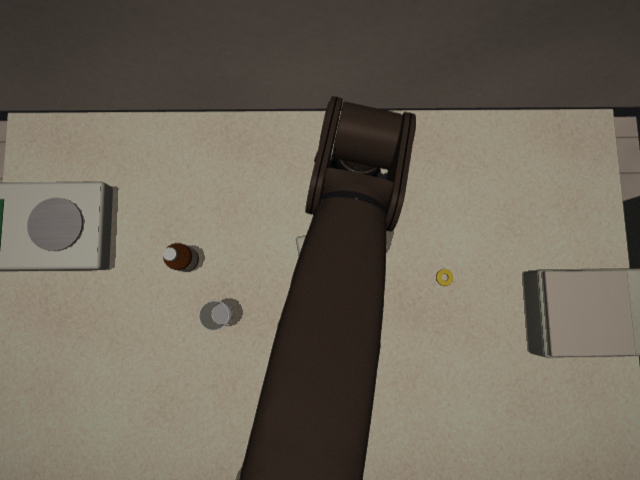

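The bottle (178,256), beaker (220,314) and yellow washer (445,277) are where they stood. The dish is hidden under the arm, but the arm stayed at least 0.2 m up on this side. Handing in.

```bash
python3 -c "
from plant import *
print(ticket.sign_off())"
```

```text
the job is handed in; nothing more can be done
None
```

I slid the bearing, then the spacer, then the grey washer onto the spindle, pressed the washer down until the catches snapped out over it, and handed the job in at about 33 s.

- **Forces:** the final press read 12.1 N downward and about 5 N sideways. The bearing and spacer were each set on the sprung seat with about 6 N. Forces were read only at the end of each move, and none of those came near the 40 N limit.
- **Latch check:** after letting go, wrist pictures from both sides show both dark catches standing out over the washer's face. I judged this from the pictures only; I did not measure the washer's height or pull on it.
- **Other things:** in the last top view the bottle, beaker and yellow washer stand where they were. The dish was hidden under the arm in that picture, but the last wrist views of it while I was stacking showed nothing amiss and the arm stayed well above it.
- **What went off slightly:** while closing on the washer, the fingertips touched the bench with about 5.5 N. I also shifted a fraction of a millimetre too far on the taper, felt about 2 N of side force, and eased it back.

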